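# Build up the sieve stack on the shaker

### The arm

A 6-joint arm with a two-finger parallel gripper is mounted at the origin on a cart in front of the work surface, level with it; the furniture and walls round the work are solid. World frame = base frame: x ahead of the robot, y to its left, z up, the work surface at z = 0. Lengths are in m, angles in rad, forces in N, time in s.
With the tool pointing down it reaches from about 0.325 to 0.9 m from the base axis. Payload 3.5 kg.
Tool frame: the origin (TCP) lies midway between the tips of the shut fingers; the grasp point (between the pads) lies 19 mm behind it; y points along the fingers, z is the direction in which the jaws open and shut, and the axes are right-handed (so a half turn about y gives the same grasp; the last joint's range is limited). The gripper opens to 85 mm and grips with 20 to 120 N. Pads are 22 mm wide; open, the fingers measure 114 mm over their backs; the gripper's body (76 mm by 85 mm) begins 54 mm behind the grasp point. The pads swing forward as they close: fully open they stand 13 mm farther back than shut.
Start: joints at [-1.403, 0.276, -0.026, 1.268, 0, 1.467], TCP at [0.167, -0.602, 0.231] pointing down, gripper open.
Joint ranges: [-3.12, 3.12], [-0.85, 1.88], [-1.08, 1.24], [-1.95, 2.15], [-1.57, 1.53], [-3.14, 3.14]. Speed limits (rad/s): [2.57, 2.57, 3.14, 3.14, 3.14, 3.14].

### API

Orientations are given as a 3x3 rotation matrix whose columns are the frame's x, y, z axes.
In Python, from workcell import bot, vision, ticket gives the robot as it stands.
- The arm moves only by the tool play_rows, never from a script. Its argument "moves" is a list of rows, each an object with "claw": the opening, from -1 (shut) to 1 (fully open); "slide": the shift along the world's x, y, z in mm, a list of three; "yaw": the turn about the world's z in degrees. In form: [{"claw": claw, "slide": [x, y, z], "yaw": yaw}, ...]. A call has 1 to 10 rows; each row shifts and turns the pose as measured when the row begins; what a row does not reach is not made up. A row lasts 1/8 s, in which the tool goes at most 62.5 mm and 10.7 degrees, less where a joint would pass 70% of its speed; a pose out of reach is approached as far as the arm can. A call with a gripper value outside its range is refused whole. The fingers move at their own pace and stop on an object; the grip force is fixed at half the most. Time passes only in rows, so rows that do not move let the fingers close. It gives the time, the measured TCP pose, the force and the opening at its end, in the units of the state.
- bot.get_obs(): the state, without advancing time (a new reading comes with each control period).
- vision.camera(name): name is "scene" or "top"; returns the picture (400x640x3 uint8, blue, green, red); there is no depth.
- vision.camera_info(name): a dict with "fx", "fy", "cx", "cy" (pixels), "R" (3x3) and "t" (3): a world point X has camera coordinates R X + t. Camera axes: x right, y down, z forward; pixel columns grow to the right and rows downward; lengths in m; the calibration is good to about 2 mm. A picture is of the moment at which its call begins. camera_info takes no time and is no camera call.
- ticket.hand_in(): hands the job in, once; it reports no verdict.
The state is a dict: "t": time; "qpos": joint angles; "qd": joint speeds; "joint_efforts": joint torques, N m; "tool_pos": TCP position; "eef_rot": TCP orientation; "ft_force": force on the tool from outside, world axes, zero at the start; "ft_torque": the same for the moment, N m; "width": finger opening in m.
Only numpy, scipy, OpenCV 4.12 (cv2) and the standard library are available. Lean on these libraries where they do the work, as an engineer would, in place of code of your own. Each camera call takes 0.05 s, during which the arm holds its last target.

### The job

Build the small sieve stack on the shaker from the bottom up, piece by piece: first the receiving pan on the shaker's collar, then the fine sieve, then the coarse sieve, and last the lid. Each piece must sit upright and fully home in the one below; set them down without tipping any over, leave the small bottle, the beaker and the timer standing near the work where they stand, and let go of everything at the end.

Things in the scene. Friction and masses are not known exactly. Their poses are not given: they have to be found in the camera images.
- seat (a point): Fixed sieve shaker: white housing 100 x 100 mm, flat top 30 mm above the table, low round steel collar in its middle, grey panel on its front (-x). Point: centre of the collar's rim, 46 mm above the table. Collar 56 mm across, mouth 48 mm, 16 mm deep: a skirt goes in until the piece's shoulder rests on the rim; skirts are tapered and centre themselves from a few mm off. z up.
- pan_center (a point): Receiving pan: steel, open, plain solid floor deep inside. Tapered skirt below, 12 mm high (30 mm across at the foot, 46 at its top); straight body 36 mm high, 56 mm across; rim bevelled, mouth 48 mm, takes the next skirt until that shoulder rests on the rim. Point: on the axis, half-way up the body, 30 mm above the foot, 18 above the shoulder (body's underside), 18 below the rim. z: axis, up. 0.12 kg.
- fine_sieve_center (a point): Fine sieve: steel, woven grey mesh (3 mm pitch). Tapered skirt below, 12 mm high (30 mm across at the foot, 46 at its top); straight body 36 mm high, 56 mm across; rim bevelled, mouth 48 mm, takes the next skirt until that shoulder rests on the rim. Point: on the axis, half-way up the body, 30 mm above the foot, 18 above the shoulder (body's underside), 18 below the rim. z: axis, up. 0.12 kg.
- coarse_sieve_center (a point): Coarse sieve: steel, tallest, plate with 19 round holes. Tapered skirt below, 12 mm high (30 mm across at the foot, 46 at its top); straight body 48 mm high, 56 mm across; rim bevelled, mouth 48 mm, takes the next skirt until that shoulder rests on the rim. Point: on the axis, half-way up the body, 36 mm above the foot, 24 above the shoulder (body's underside), 24 below the rim. z: axis, up. 0.12 kg.
- lid_knob (a point): Lid: flat steel disc 56 mm across, 6 mm thick, with a black knob (22 mm across, 16 high) on a thin stem 14 mm above the disc. Tapered skirt below, 12 mm high (30 mm across at the foot, 46 at its top). Point: the knob's centre, 40 mm above the foot, 28 above the shoulder (disc's underside), 22 above the disc's top. z: axis, up. 0.1 kg.
- bottle_center (a point): Bystander: small amber reagent bottle with black cap, 44 mm across, 100 mm high, upright. The point is its centre, 50 mm up.
- beaker_center (a point): Bystander: glass beaker with pale blue contents, about 60 mm across, 68 mm high, upright. The point is its centre, 34 mm up.
- bench_timer_center (a point): Bystander: white bench timer lying flat, 62 x 66 x 22 mm. The point is its centre, 11 mm up.

How it is judged:
On the way, in this order (a step that is already met when the one before it is completed fails the run):
1. the receiving pan is seated on the shaker (horizontal distance between pan_center and seat below 0.005 m and z of pan_center in the frame of seat between 0.014 and 0.021 m and angle between pan_center's own z axis and vertical below 0.08 rad and contact force between pan and the fingers below 0.1 N and linear speed of pan below 0.02 m/s), for 0.2 s.
2. the fine sieve is seated in the pan (horizontal distance between fine_sieve_center and pan_center below 0.005 m and z of fine_sieve_center in the frame of pan_center between 0.032 and 0.039 m and angle between fine_sieve_center's own z axis and vertical below 0.08 rad and contact force between fine_sieve and the fingers below 0.1 N and linear speed of fine_sieve below 0.02 m/s), for 0.2 s.
3. the coarse sieve is seated in the fine sieve (horizontal distance between coarse_sieve_center and fine_sieve_center below 0.005 m and z of coarse_sieve_center in the frame of fine_sieve_center between 0.038 and 0.045 m and angle between coarse_sieve_center's own z axis and vertical below 0.08 rad and contact force between coarse_sieve and the fingers below 0.1 N and linear speed of coarse_sieve below 0.02 m/s), for 0.2 s.
4. the lid is seated in the coarse sieve (horizontal distance between lid_knob and coarse_sieve_center below 0.005 m and z of lid_knob in the frame of coarse_sieve_center between 0.048 and 0.055 m and angle between lid_knob's own z axis and vertical below 0.08 rad and contact force between lid and the fingers below 0.1 N and linear speed of lid below 0.02 m/s), for 0.2 s.
At the end, for the whole second after the job is handed in: Pan on the shaker's collar, fine sieve on the pan, coarse sieve on the fine sieve, lid on the coarse sieve: each centred on the one below within 5 mm, seated down to within 3 mm, upright within 0.08 rad, released and at rest (all of step 1 and all of step 2 and all of step 3 and all of step 4); the robot touches nothing.
It fails at once if the bottle is shoved more than 30 mm or knocked over (distance of bottle_center from where it was at the start of the episode above 0.03 m or angle between bottle_center's own z axis and vertical above 0.5 rad).
It fails at once if the beaker is shoved more than 30 mm or knocked over (distance of beaker_center from where it was at the start of the episode above 0.03 m or angle between beaker_center's own z axis and vertical above 0.5 rad).
It fails at once if the bench timer is shoved more than 30 mm or knocked over (distance of bench_timer_center from where it was at the start of the episode above 0.03 m or angle between bench_timer_center's own z axis and vertical above 0.5 rad).
It fails at once if a piece of the stack is tipped over (angle between any of pan_center, fine_sieve_center, coarse_sieve_center, lid_knob's own z axis and vertical above 0.8 rad).
It also fails if it takes over 96 s, if anything falls off the work surface, if the arm or the gripper's body presses on something with over 40 N, if the wrist force passes 120 N, or if a joint passes its speed limit or range.

## Working session

There is one attempt and no reset: what is moved stays moved. The work goes in short steps, Python scripts to look and compute and a tool call to move; the robot and the scene stay as the last step left them, time stands still between calls to the robot, and variables do not carry over. Pictures are saved under pics/ and viewed, and the job is handed in when it is done.

Besides the shell and the picture viewer there is one more tool, called after "Request:" by a JSON object that holds its "name" and its "arguments". play_rows: Moves the arm, as the interface text tells. Its arguments: {"type":"object","properties":{"moves":{"type":"array"}},"required":["moves"]}

```bash
mkdir -p pics; ls
python3 - <<'E'
from workcell import bot, vision, ticket
import cv2, numpy as np
np.set_printoptions(precision=4,suppress=True)
o=bot.get_obs(); print(o['t'],o['tool_pos'],o['eef_rot'],o['width'])
for n in ("scene","top"):
    cv2.imwrite(f"pics/{n}0.png",vision.camera(n)); i=vision.camera_info(n); print(n,i, -np.array(i['R']).T@np.array(i['t']))
E
```

```text
pics
0.0 [ 0.167  -0.6015  0.2301] [[-0.9636 -0.0004  0.2675]
 [-0.2675  0.0022 -0.9636]
 [-0.0002 -1.     -0.0022]] 0.08535602290592789
scene {'fx': 394.0460949729681, 'fy': 394.0460949729681, 'cx': 323.1374131803593, 'cy': 200.365867410025, 'R': array([[-0.8565, -0.516 ,  0.0106],
       [-0.2463,  0.3906, -0.887 ],
       [ 0.4535, -0.7624, -0.4617]]), 't': array([0.5122, 0.2184, 0.6856])} [0.1816 0.7016 0.5048]
top {'fx': 363.7450526303693, 'fy': 363.7450526303693, 'cx': 320.5761762436966, 'cy': 195.04451576721388, 'R': array([[-0.0258, -0.9993, -0.0274],
       [-0.9874,  0.0298, -0.1553],
       [ 0.156 ,  0.023 , -0.9875]]), 't': array([0.0252, 0.6019, 0.9773])} [ 0.4425 -0.0152  1.0592]
```

View pics/scene0.png

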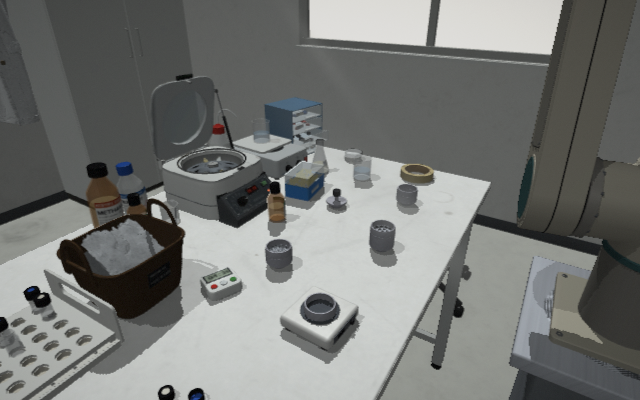

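View pics/top0.png

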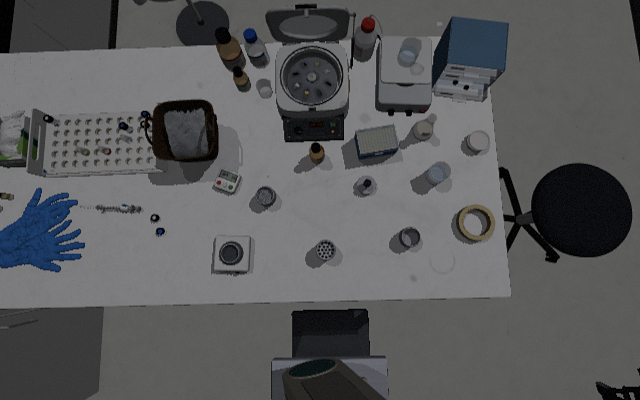

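Run:
```python
import cv2, numpy as np
t=cv2.imread('pics/top0.png'); s=cv2.imread('pics/scene0.png')
def c(im,u,v,h=26,k=10): return cv2.resize(im[v-h:v+h,u-h:u+h],(260,260),interpolation=cv2.INTER_CUBIC)
a=np.hstack([c(t,264,197),c(t,409,237),c(t,326,250)]);b=np.hstack([c(t,366,185),c(t,232,253),c(s,279,253)])
cv2.imwrite('pics/crop1.png',np.vstack([a,b]))
b=np.hstack([c(s,382,237),c(s,406,195),c(s,337,198)])
cv2.imwrite('pics/crop2.png',b)
```

```text
(no output)
```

View pics/crop1.png

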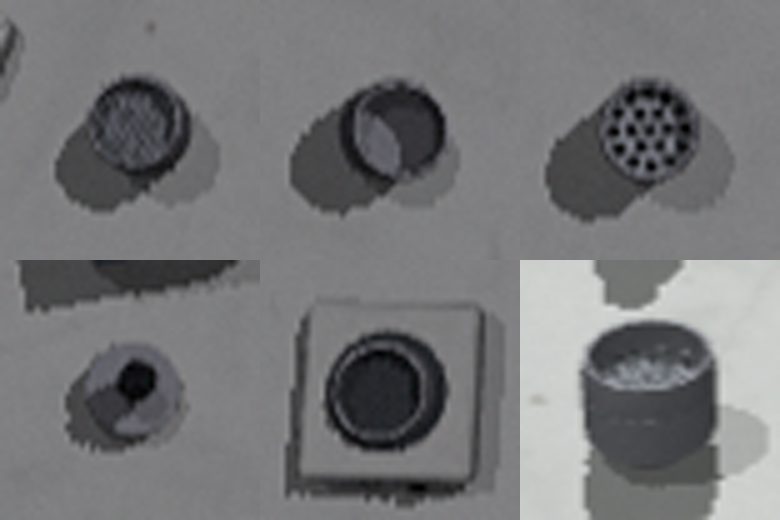

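View pics/crop2.png

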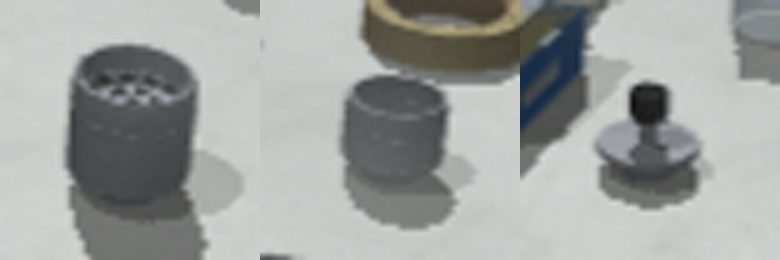

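Run:
```python
import cv2, numpy as np
t=cv2.imread('pics/top0.png')
def c(im,u,v,h=16,k=12):
    a=im[v-h:v+h,u-h:u+h]; a=cv2.convertScaleAbs(a,alpha=2.0)
    a=cv2.resize(a,None,fx=k,fy=k,interpolation=cv2.INTER_LINEAR)
    for i in range(0,2*h,4):
        cv2.putText(a,str(u-h+i),(i*k,10),0,.33,(0,0,255));cv2.line(a,(i*k+k//2,12),(i*k+k//2,18),(0,255,255))
        cv2.putText(a,str(v-h+i),(0,i*k+k//2),0,.33,(0,255,0));cv2.line(a,(24,i*k+k//2),(32,i*k+k//2),(0,255,255))
    return a[:,:,:]
a=np.vstack([np.hstack([c(t,264,197,h=15),c(t,409,237,h=15)]),np.hstack([c(t,326,250,h=15),c(t,232,253,h=15)])])
a=cv2.resize(a,(600,600)) if a.shape[0]>600 else a
print(a.shape)
cv2.imwrite('pics/crop3.png',a)
```

```text
(600, 600, 3)
```

View pics/crop3.png

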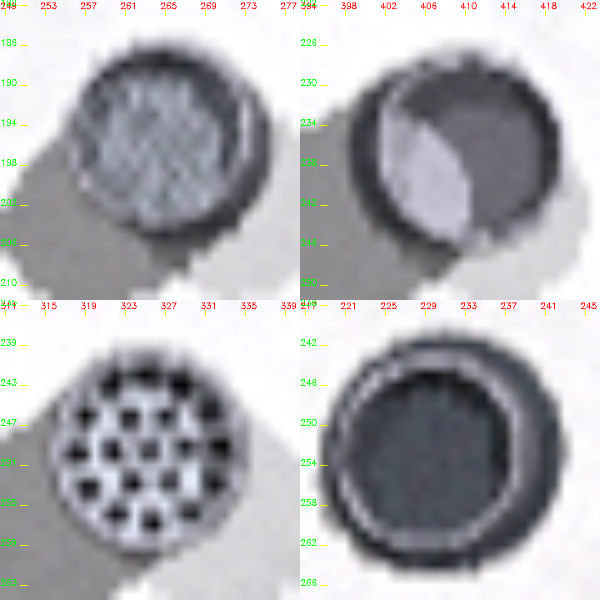

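```bash
cat > h.py <<'E'
import cv2, numpy as np
from workcell import bot, vision, ticket
np.set_printoptions(precision=4,suppress=True)
def ray(n,u,v,z):
    i=vision.camera_info(n);R=np.array(i['R']);C=-R.T@np.array(i['t'])
    d=R.T@np.array([(u-i['cx'])/i['fx'],(v-i['cy'])/i['fy'],1]); return C+d*(z-C[2])/d[2]
def proj(n,X):
    i=vision.camera_info(n);p=np.atleast_2d(X)@np.array(i['R']).T+np.array(i['t'])
    return np.c_[p[:,0]/p[:,2]*i['fx']+i['cx'],p[:,1]/p[:,2]*i['fy']+i['cy']]
def circ(c,r):
    a=np.linspace(0,2*np.pi,60);return np.c_[c[0]+r*np.cos(a),c[1]+r*np.sin(a),0*a+c[2]]
def crop(n,im,c,circles,h=17,k=12):
    u,v=proj(n,c)[0].round().astype(int); a=cv2.convertScaleAbs(im[v-h:v+h,u-h:u+h],alpha=2.0 if n=='top' else 1.2)
    a=cv2.resize(a,None,fx=k,fy=k,interpolation=cv2.INTER_LINEAR)
    for cc,r,col in circles:
        p=(proj(n,circ(cc,r))-[u-h-.5,v-h-.5])*k
        cv2.polylines(a,[p.round().astype(int)],True,col,1)
    return cv2.resize(a,(260,260))
E
cat > ov.py <<'E'
from h import *
t=cv2.imread('pics/top0.png');s=cv2.imread('pics/scene0.png')
P=dict(seat=ray('top',229.3,252.4,.046),fine=ray('top',264.6,195.4,.048),pan=ray('top',410.4,236.2,.048),coarse=ray('top',325.6,249.6,.060),lid=ray('top',366.1,184.7,.018),knob=ray('top',366.9,182.7,.048))
for k,p in P.items(): print(k,p,np.hypot(p[0],p[1]))
G,Rr=(0,255,0),(0,0,255)
rows=[]
for n,im,h in(('top',t,17),('scene',s,28)):
    r=[]
    for k in ('seat','fine','pan','coarse','lid'):
        p=P[k];
        if k=='lid': cs=[(p,.028,G),(P['knob'],.011,Rr)]
        else:
            b=p.copy(); b[2]=.03 if k=='seat' else .012
            cs=[(p,.028,G),(b,.028,Rr)]
        r.append(crop(n,im,p,cs,h))
    rows.append(r)
cv2.imwrite('pics/ov_a.png',np.vstack([np.hstack(rows[0][:3]),np.hstack(rows[1][:3])]))
cv2.imwrite('pics/ov_b.png',np.vstack([np.hstack(rows[0][3:]),np.hstack(rows[1][3:])]))
E
python3 ov.py
```

```text
seat [0.4494 0.2655 0.046 ] 0.5219808362641009
fine [0.6061 0.1666 0.048 ] 0.6285540975889425
pan [ 0.4804 -0.2354  0.048 ] 0.535023081979068
coarse [ 0.45   -0.0017  0.06  ] 0.4500153449515483
lid [ 0.6334 -0.1238  0.018 ] 0.6454241077520925
knob [ 0.6336 -0.1232  0.048 ] 0.6454620523091776
```

View pics/ov_a.png

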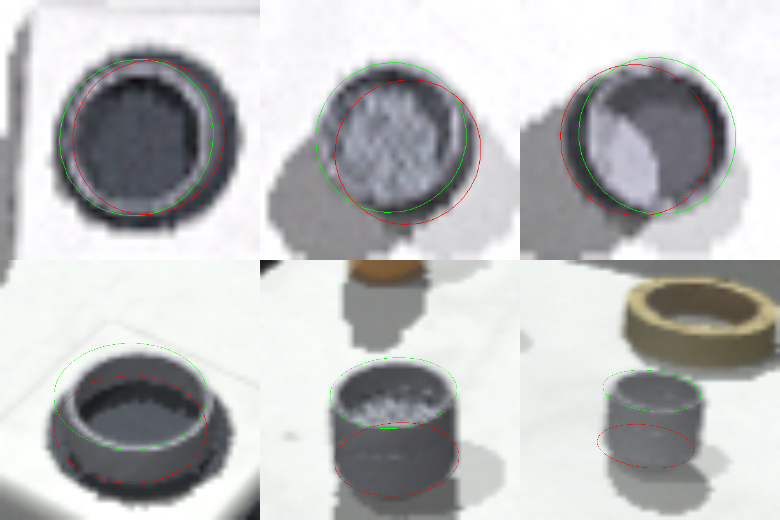

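View pics/ov_b.png

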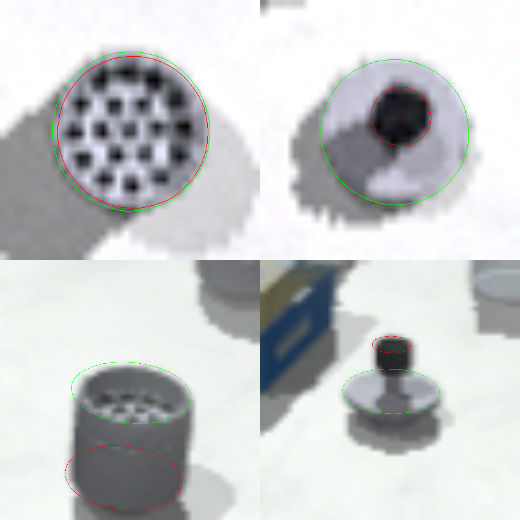

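Run:
```python
from h import *
s=cv2.cvtColor(cv2.imread('pics/scene0.png'),cv2.COLOR_BGR2GRAY);t=cv2.cvtColor(cv2.imread('pics/top0.png'),cv2.COLOR_BGR2GRAY)
for nm,u,v in(('fine',279,250),('pan',406,196),('coarse',382,235)):
    print(nm)
    for r in range(v-10,v+12,3): print(r,u-18,s[r,u-18:u+19])
print('seat')
for r in range(290,330,4): print(r,292,s[r,292:350])
print('top')
for nm,u,v in(('fine',265,195),('pan',410,236),('coarse',325,249),('seat',230,252)):
    print(nm,u-16,v); print(t[v,u-16:u+17]);print(v-16,u);print(t[v-16:v+17,u])
```

```text
fine
240 261 [208 209 207 206 206 206 206 205 201 188 159 136  98  62  64  63  63  64
  63  65  64  64  65  70  99 143 171 187 197 200 203 204 204 201 200 202
 204]
243 261 [206 206 207 207 206 193 152  88  58  60  61  62  63  62  62  65  65  66
  65  69  70  68  71  71  70  67  67  64  97 150 181 199 198 199 198 201
 202]
246 261 [207 207 209 206 188 134  59  59  60  59  58  50  53  76  83  80  91  79
  63  73  78  77  74  77  71  71  77  73  87 110 130 177 201 204 205 206
 205]
249 261 [206 207 208 181 100 107 129  93  83  97  87  97 138 138 124 143 126 124
 126 130 117 107 122 125 151 146 136 126  86  58  71 141 200 200 202 204
 206]
252 261 [207 207 206 185 122  75  78  77  79  84 114 144 139 128 141 135 136 145
 143 144 143 127  96  74  65  65  63  61  58  58  73 147 205 205 205 205
 205]
255 261 [207 206 205 193 142  68  73  76  76  78  78  77  77  75  75  74  73  73
  70  71  67  66  66  65  66  64  63  60  59  61  69 142 199 200 202 204
 203]
258 261 [206 205 206 205 173  70  73  74  71  73  76  77  71  72  72  70  72  72
  72  68  67  65  66  68  67  67  65  62  63  61  55 1
[... 5679 characters left out ...]
29 131 111  71  49  38  38  38  46  56  55  54  51  53
  57  76  99  98  98 103  82  73  66  75 110 107 106 118 130]
coarse 309 249
[130 110  74  71  72  71  61  89  81  37  63 116  48  20  96  80  47  39
 106  58  11  46  53   8   1  66  71 107 107 103 115 130 129]
233 325
[125 124 125 125 125 127 108  70  48   1  43  95 116 101 100  97  47  30
  84  96  73 101  96  49  32  79  82  43  46  96 131 128 126]
seat 214 252
[ 68 118 127 127 134  49  47  54  39  30  31  39  40  39  40  42  38  40
  40  39  42  41  21  17  77  57  48  28  37  78 126 128 125]
236 230
[113 121 124 124 117  82  32  76  78   9  14  33  41  37  34  37  38  41
  40  38  41  38  40  37  40  56  63  29  20  91 127 126 128]
```

Run:
```python
from h import *
P=dict(seat=ray('top',229.3,252.4,.046),fine=ray('top',264.6,195.4,.048),pan=ray('top',410.4,236.2,.048),coarse=ray('top',325.6,249.6,.060),lid=ray('top',366.1,184.7,.018),knob=ray('top',366.9,182.7,.048))
P['fine'][2]=P['pan'][2]=.03;P['coarse'][2]=.036
i=vision.camera_info('scene')
for k,p in P.items():
    z=(i['R']@p+i['t'])[2]
    print(k,proj('scene',p)[0],'w56',i['fx']*.056/z, proj('scene',p+[.01,0,0])[0]-proj('scene',p)[0],proj('scene',p+[0,.01,0])[0]-proj('scene',p)[0])
```

```text
seat [317.6781 301.362 ] w56 33.147059080786704 [-4.9987 -2.1315] [-3.1527  3.509 ]
fine [278.6324 252.0999] w56 26.92542297002941 [-3.8508 -1.4625] [-2.922   2.3816]
pan [405.1455 193.537 ] w56 20.640222628497632 [-3.4901 -0.8752] [-1.3264  1.4011]
coarse [380.8277 234.152 ] w56 25.23861166310112 [-4.1381 -1.2787] [-1.8384  2.0732]
lid [335.6809 199.6377] w56 20.838856493000826 [-3.2273 -0.9096] [-1.843   1.4589]
knob [335.7996 189.6675] w56 21.123157634963434 [-3.2716 -0.8789] [-1.8674  1.4057]
```

Request:
{"name": "play_rows", "arguments": {"moves": [{"claw":1,"slide":[35,42,0],"yaw":10.6},{"claw":1,"slide":[38,45,0],"yaw":10.6},{"claw":1,"slide":[38,45,0],"yaw":10.6},{"claw":1,"slide":[38,45,0],"yaw":10.6},{"claw":1,"slide":[38,45,0],"yaw":10.6},{"claw":1,"slide":[38,45,0],"yaw":10.6},{"claw":1,"slide":[38,45,0],"yaw":10.6}]}}

```text
t: 0.98
tool_pos: [0.4328, -0.2817, 0.2264]
eef_rot: [[0.014, -0.004, 1.0], [-1.0, 0.002, 0.014], [-0.002, -1.0, -0.004]]
ft_force: [1.4, -1.4, 0.4]
width: 0.085
```

```bash
cat > st.py <<'E'
from h import *
o=bot.get_obs();R=np.array(o['eef_rot']);print(round(o['t'],2),o['tool_pos'],'jaw',np.degrees(np.arctan2(R[1,2],R[0,2])).round(2),'y',R[:,1],'q',o['qpos'],'f',o['ft_force'],o['width'])
E
python3 st.py
```

```text
0.97 [ 0.4328 -0.2817  0.2264] jaw 0.82 y [-0.0041  0.002  -1.    ] q [-0.7015  0.0901 -0.2629  1.2223 -0.0011  0.855 ] f [ 1.409  -1.432   0.4245] 0.08502710640473113
```

Request:
{"name": "play_rows", "arguments": {"moves": [{"claw":1,"slide":[40,42,0],"yaw":-0.8},{"claw":1,"slide":[4,5,-40],"yaw":0},{"claw":1,"slide":[0,0,-40],"yaw":0},{"claw":1,"slide":[0,0,-20],"yaw":0},{"claw":1,"slide":[0,0,0],"yaw":0}]}}

```text
t: 1.6
tool_pos: [0.4799, -0.2273, 0.1228]
eef_rot: [[0.011, -0.004, 1.0], [-1.0, 0.003, 0.011], [-0.003, -1.0, -0.004]]
ft_force: [-0.7, 1.3, -0.3]
width: 0.0852
```

Run:
```python
from h import *
exec(open('st.py').read())
t=vision.camera('top');s=vision.camera('scene')
cv2.imwrite('pics/t1.png',t);cv2.imwrite('pics/s1.png',s)
def c(im,u,v,h=40): return cv2.resize(im[v-h:v+h,u-h:u+h],(400,400),interpolation=cv2.INTER_CUBIC)
cv2.imwrite('pics/c1.png',np.hstack([cv2.convertScaleAbs(c(t,410,236),alpha=1.8),c(s,406,185)]))
```

```text
1.6 [ 0.4799 -0.2273  0.1228] jaw 0.61 y [-0.0044  0.0029 -1.    ] q [-0.5643  0.1981 -0.3686  1.0094  0.0001  0.9959] f [-0.6816  1.267  -0.2957] 0.08522722586371455
```

View pics/c1.png

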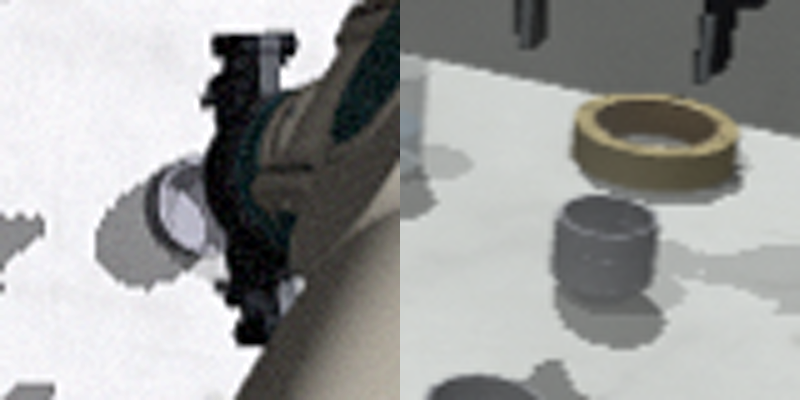

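Request:
{"name": "play_rows", "arguments": {"moves": [{"claw":1,"slide":[-2,-6.5,0],"yaw":0},{"claw":1,"slide":[0,0,-40],"yaw":0},{"claw":1,"slide":[0,0,-35],"yaw":0},{"claw":1,"slide":[0,0,-15],"yaw":0},{"claw":1,"slide":[0,0,0],"yaw":0}]}}

```text
t: 2.33
tool_pos: [0.4847, -0.2415, 0.0405]
eef_rot: [[0.008, 0.012, 1.0], [-1.0, -0.009, 0.008], [0.009, -1.0, 0.012]]
ft_force: [0.2, -0.8, -0.2]
width: 0.0854
```

Request:
{"name": "play_rows", "arguments": {"moves": [{"claw":1,"slide":[0,0,0],"yaw":0},{"claw":1,"slide":[0,0,0],"yaw":0}]}}

```text
t: 2.58
tool_pos: [0.4866, -0.243, 0.0432]
eef_rot: [[0.008, 0.016, 1.0], [-1.0, -0.011, 0.008], [0.011, -1.0, 0.016]]
ft_force: [0.1, 0.8, -0.4]
width: 0.0855
```

```bash
python3 st.py
```

```text
2.58 [ 0.4866 -0.243   0.0432] jaw 0.46 y [ 0.0158 -0.0112 -0.9998] q [-0.5816  0.2944 -0.4402  0.8167 -0.0007  0.9812] f [ 0.0632  0.7837 -0.4362] 0.08545941218924943
```

Request:
{"name": "play_rows", "arguments": {"moves": [{"claw":1,"slide":[-8,8,-10],"yaw":0},{"claw":1,"slide":[0,0,0],"yaw":0}]}}

```text
t: 2.82
tool_pos: [0.4788, -0.2347, 0.0338]
eef_rot: [[0.008, 0.017, 1.0], [-1.0, -0.012, 0.008], [0.012, -1.0, 0.017]]
ft_force: [0.2, 0.8, 0.2]
width: 0.0854
```

```bash
python3 st.py
```

```text
2.83 [ 0.4788 -0.2347  0.0338] jaw 0.47 y [ 0.0175 -0.0122 -0.9998] q [-0.5767  0.2894 -0.4728  0.7872 -0.0007  0.9859] f [0.1532 0.7866 0.1605] 0.08544670733659135
```

Request:
{"name": "play_rows", "arguments": {"moves": [{"claw":1,"slide":[0,0,-9],"yaw":0},{"claw":1,"slide":[0,0,-9],"yaw":0},{"claw":1,"slide":[0,0,0],"yaw":0}]}}

```text
t: 3.2
tool_pos: [0.4786, -0.2345, 0.0143]
eef_rot: [[0.008, 0.017, 1.0], [-1.0, -0.012, 0.009], [0.012, -1.0, 0.017]]
ft_force: [-0.8, 0.0, -0.0]
width: 0.0854
```

```bash
python3 st.py
```

```text
3.2 [ 0.4786 -0.2345  0.0143] jaw 0.49 y [ 0.0174 -0.0122 -0.9998] q [-0.5765  0.316  -0.4885  0.7451 -0.0007  0.9859] f [-0.8437  0.0205 -0.0269] 0.08544107592471702
```

Request:
{"name": "play_rows", "arguments": {"moves": [{"claw":-1,"slide":[0,0,0],"yaw":0},{"claw":-1,"slide":[0,0,0],"yaw":0},{"claw":-1,"slide":[0,0,0],"yaw":0},{"claw":-1,"slide":[0,0,0],"yaw":0},{"claw":-1,"slide":[0,0,0],"yaw":0}]}}

```text
t: 3.82
tool_pos: [0.4789, -0.2348, 0.0148]
eef_rot: [[0.008, 0.017, 1.0], [-1.0, -0.013, 0.008], [0.013, -1.0, 0.017]]
ft_force: [0.6, -0.8, -0.9]
width: 0.0539
```

```bash
python3 st.py
```

```text
3.83 [ 0.4789 -0.2348  0.0148] jaw 0.48 y [ 0.0174 -0.0125 -0.9998] q [-0.5766  0.3158 -0.4874  0.7462 -0.001   0.986 ] f [ 0.6318 -0.7681 -0.9029] 0.053898300719833675
```

Request:
{"name": "play_rows", "arguments": {"moves": [{"claw":-1,"slide":[0,0,15],"yaw":0},{"claw":-1,"slide":[0,0,25],"yaw":0},{"claw":-1,"slide":[0,0,30],"yaw":0},{"claw":-1,"slide":[0,0,30],"yaw":0},{"claw":-1,"slide":[0,0,15],"yaw":0},{"claw":-1,"slide":[0,0,0],"yaw":0}]}}

```text
t: 4.58
tool_pos: [0.4781, -0.2343, 0.1363]
eef_rot: [[0.008, 0.018, 1.0], [-1.0, -0.013, 0.008], [0.013, -1.0, 0.018]]
ft_force: [0.9, -0.2, -0.4]
width: 0.0538
```

Run:
```python
from h import *
exec(open('st.py').read())
s=vision.camera('scene')
cv2.imwrite('pics/s2.png',s)
cv2.imwrite('pics/c2.png',cv2.resize(s[100:260,330:530],(800,640))[:600])
```

```text
4.58 [ 0.4781 -0.2343  0.1363] jaw 0.48 y [ 0.018  -0.0128 -0.9998] q [-0.5766  0.1696 -0.3722  1.0069 -0.001   0.9859] f [ 0.8765 -0.2212 -0.353 ] 0.05377728899791059
```

View pics/c2.png

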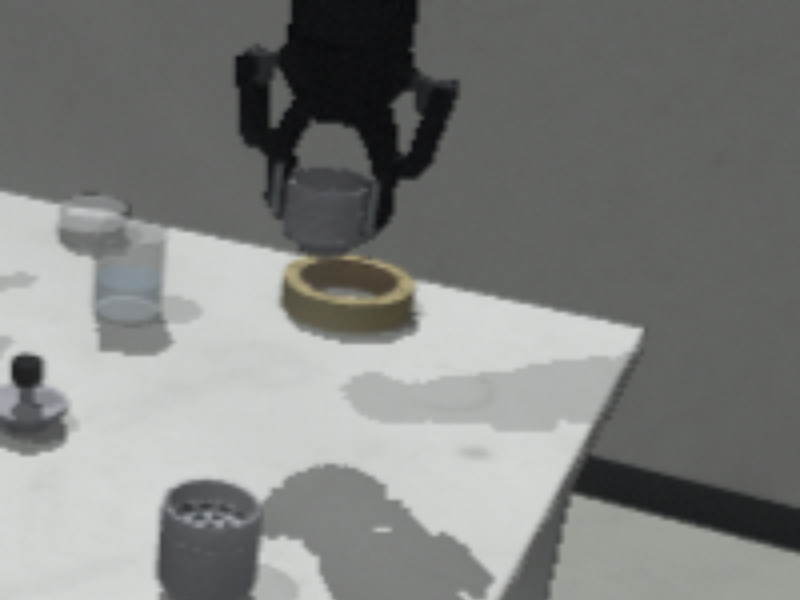

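Request:
{"name": "play_rows", "arguments": {"moves": [{"claw":-1,"slide":[0,25,0],"yaw":0},{"claw":-1,"slide":[-3,45,0],"yaw":0},{"claw":-1,"slide":[-4,50,0],"yaw":0},{"claw":-1,"slide":[-4,50,0],"yaw":0},{"claw":-1,"slide":[-4,50,0],"yaw":0},{"claw":-1,"slide":[-4,50,0],"yaw":0},{"claw":-1,"slide":[-4,50,0],"yaw":0},{"claw":-1,"slide":[-4,45,0],"yaw":0},{"claw":-1,"slide":[-3,30,0],"yaw":0},{"claw":-1,"slide":[0,15,0],"yaw":0}]}}

```text
t: 5.88
tool_pos: [0.4353, 0.1871, 0.1212]
eef_rot: [[0.004, -0.006, 1.0], [-1.0, -0.011, 0.004], [0.011, -1.0, -0.006]]
ft_force: [-0.1, -0.0, -2.0]
width: 0.0536
```

```bash
python3 st.py
```

```text
5.88 [0.4353 0.1871 0.1212] jaw 0.22 y [-0.0055 -0.0106 -0.9999] q [ 0.2748  0.1049 -0.4842  0.9899 -0.0087  1.8417] f [-0.1403 -0.0353 -1.9725] 0.053644288084226464
```

Request:
{"name": "play_rows", "arguments": {"moves": [{"claw":-1,"slide":[4,25,3],"yaw":0},{"claw":-1,"slide":[4,28,3],"yaw":0},{"claw":-1,"slide":[3,15,0],"yaw":0},{"claw":-1,"slide":[0,0,0],"yaw":0},{"claw":-1,"slide":[0,0,0],"yaw":0}]}}

```text
t: 6.5
tool_pos: [0.4443, 0.254, 0.1229]
eef_rot: [[0.002, -0.013, 1.0], [-1.0, -0.017, 0.002], [0.017, -1.0, -0.013]]
ft_force: [-0.3, -0.3, -1.0]
width: 0.0537
```

Run:
```python
from h import *
exec(open('st.py').read())
t=vision.camera('top');s=vision.camera('scene')
cv2.imwrite('pics/t3.png',t);cv2.imwrite('pics/s3.png',s)
def c(im,u,v,h=40): return cv2.resize(im[v-h:v+h,u-h:u+h],(400,400),interpolation=cv2.INTER_CUBIC)
cv2.imwrite('pics/c3.png',np.hstack([cv2.convertScaleAbs(c(t,232,250),alpha=1.8),c(s,318,285,50)]))
```

```text
6.5 [0.4443 0.254  0.1229] jaw 0.13 y [-0.0128 -0.0166 -0.9998] q [ 0.3989  0.1749 -0.3974  1.0167 -0.0103  1.9675] f [-0.3182 -0.349  -1.0193] 0.05372470252257904
```

View pics/c3.png

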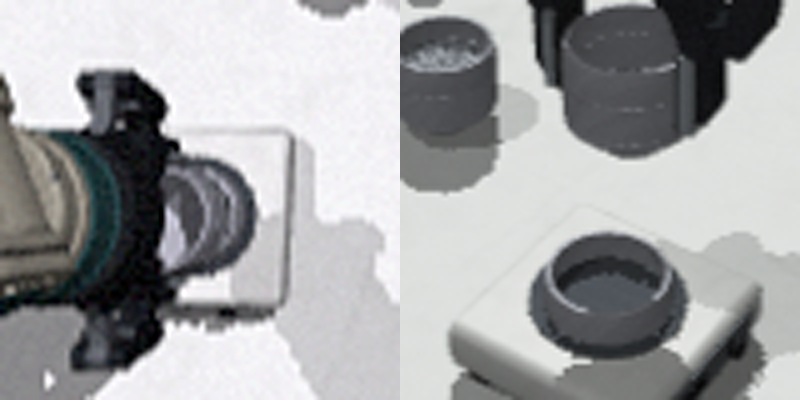

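Run:
```python
from h import *
p=np.array([.4443,.254,.138]); print(proj('scene',p),proj('scene',p+[0,0,.018]),proj('scene',p+[0.028,0,.018])-proj('scene',p-[0.028,0,-.018]))
print(proj('top',p+[0,0,.018]))
# first pose pan lifted
print(proj('scene',[.4781,-.2343,.151+.018]), proj('scene',[.4789,-.2348,.03]), 'obs mid u 406.5')
for q in ([.4494,.2655,.046],[.4475,.2655,.046],[.4455,.2655,.046]): print(proj('scene',q),proj('top',q))
s=cv2.cvtColor(cv2.imread('pics/s3.png'),cv2.COLOR_BGR2GRAY)
for r in (250,254,258,262,266): print(r,304,s[r,304:345])
```

```text
[[324.4326 254.0359]] [[324.5713 244.6298]] [[-30.4871 -10.5601]]
[[221.6601 254.3803]]
[[411.6866 145.051 ]] [[405.6009 193.7608]] obs mid u 406.5
[[317.6862 301.3461]] [[229.3145 252.3964]]
[[318.6436 301.7543]] [[229.3054 253.0904]]
[[319.6542 302.1852]] [[229.2957 253.8213]]
250 304 [72 75 53 30 58 79 83 87 91 85 75 74 72 73 73 74 75 75 75 76 75 75 74 75
 75 75 76 75 72 75 80 86 78 51 82 79 63 39 19 19 17]
254 304 [133  80  65  22  51  75  79  81  83  87  88  88  88  87  86  85  87  87
  86  86  87  86  86  84  82  81  83  79  79  77  77  73  60  52  81  79
  73  53  18  19  18]
258 304 [224 224 224 215 157  76  77  78  82  81  79  82  83  82  83  84  84  84
  82  81  81  82  81  80  79  78  77  75  74  74  73  71  61  55  81  79
  74  55  15  18  19]
262 304 [224 224 223 223 192  80  78  79  80  82  83  84  85  85  84  86  89  87
  89  96 105  99  93 106  98  82  79  75  76  74  75  73  62  56  81  80
  74  54  18  16  21]
266 304 [222 222 223 224 224 191  86  83  84  84  84  85  81  81  82  81  82  83
  83  84  83  83  82  81  79  79  80  76  75  76  75  70  53  55  80  78
  73  62  64  91 142]
```

Request:
{"name": "play_rows", "arguments": {"moves": [{"claw":-1,"slide":[3,12,0],"yaw":0},{"claw":-1,"slide":[0,0,-20],"yaw":0},{"claw":-1,"slide":[0,0,-20],"yaw":0},{"claw":-1,"slide":[0,0,-8],"yaw":0},{"claw":-1,"slide":[0,0,0],"yaw":0},{"claw":-1,"slide":[0,0,0],"yaw":0}]}}

```text
t: 7.35
tool_pos: [0.45, 0.2676, 0.0759]
eef_rot: [[-0.0, -0.008, 1.0], [-1.0, -0.014, -0.001], [0.014, -1.0, -0.008]]
ft_force: [0.5, 0.1, -0.8]
width: 0.0538
```

Run:
```python
from h import *
exec(open('st.py').read())
t=vision.camera('top');s=vision.camera('scene')
def c(im,u,v,h=40): return cv2.resize(im[v-h:v+h,u-h:u+h],(400,400),interpolation=cv2.INTER_CUBIC)
cv2.imwrite('pics/c4.png',np.hstack([cv2.convertScaleAbs(c(t,232,250),alpha=1.8),c(s,318,285,50)]))
```

```text
7.35 [0.45   0.2676 0.0759] jaw -0.03 y [-0.0083 -0.0136 -0.9999] q [ 0.4181  0.2424 -0.4266  0.9149 -0.0091  1.9895] f [ 0.5298  0.0807 -0.7994] 0.05383336377124224
```

View pics/c4.png

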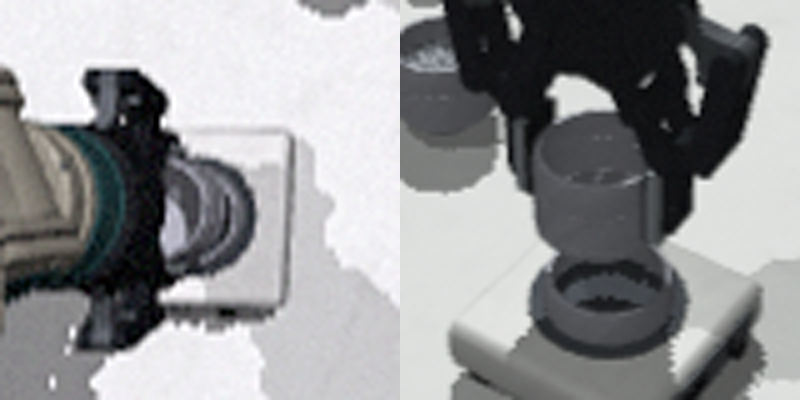

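Request:
{"name": "play_rows", "arguments": {"moves": [{"claw":-1,"slide":[-3,-1,0],"yaw":0},{"claw":-1,"slide":[0,0,-7],"yaw":0},{"claw":-1,"slide":[0,0,-7],"yaw":0},{"claw":-1,"slide":[0,0,-5],"yaw":0}]}}

```text
t: 7.95
tool_pos: [0.4477, 0.2669, 0.0571]
eef_rot: [[-0.0, -0.006, 1.0], [-1.0, -0.012, -0.001], [0.012, -1.0, -0.006]]
ft_force: [-0.2, -0.4, -1.2]
width: 0.0539
```

```bash
python3 st.py
```

```text
7.95 [0.4477 0.2669 0.0571] jaw -0.03 y [-0.0055 -0.0124 -0.9999] q [ 0.4187  0.2597 -0.4516  0.8696 -0.009   1.99  ] f [-0.1904 -0.4471 -1.2317] 0.05388904031739251
```

Request:
{"name": "play_rows", "arguments": {"moves": [{"claw":-1,"slide":[0,0,-4],"yaw":0},{"claw":-1,"slide":[0,0,-3],"yaw":0}]}}

```text
t: 8.2
tool_pos: [0.4472, 0.2668, 0.0491]
eef_rot: [[-0.0, -0.007, 1.0], [-1.0, -0.013, -0.001], [0.013, -1.0, -0.007]]
ft_force: [-0.6, -0.2, 8.1]
width: 0.0536
```

Run:
```python
from h import *
exec(open('st.py').read())
t=vision.camera('top');s=vision.camera('scene')
def c(im,u,v,h=40): return cv2.resize(im[v-h:v+h,u-h:u+h],(400,400),interpolation=cv2.INTER_CUBIC)
cv2.imwrite('pics/c5.png',np.hstack([cv2.convertScaleAbs(c(t,232,250),alpha=1.8),c(s,318,285,50)]))
```

```text
8.2 [0.4472 0.2668 0.0491] jaw -0.03 y [-0.0067 -0.0127 -0.9999] q [ 0.4187  0.27   -0.4587  0.8534 -0.0089  1.9901] f [-0.6438 -0.2412  8.0502] 0.053644534603152126
```

View pics/c5.png

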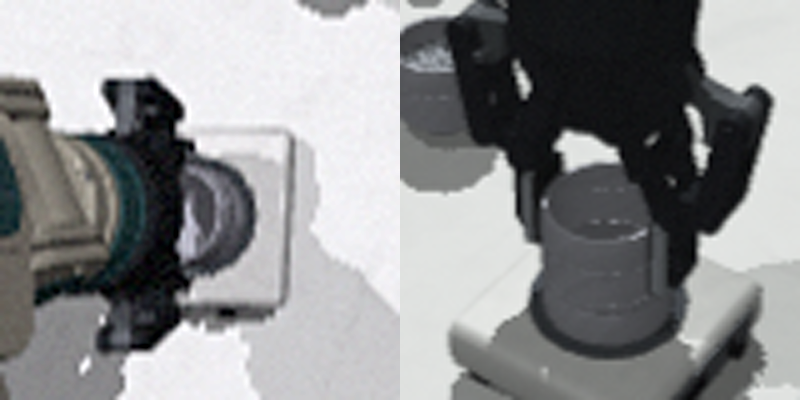

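Request:
{"name": "play_rows", "arguments": {"moves": [{"claw":0.6,"slide":[0,0,0],"yaw":0},{"claw":0.8,"slide":[0,0,0],"yaw":0},{"claw":1,"slide":[0,0,0],"yaw":0},{"claw":1,"slide":[0,0,0],"yaw":0},{"claw":1,"slide":[0,0,10],"yaw":0},{"claw":1,"slide":[0,0,30],"yaw":0},{"claw":1,"slide":[0,0,40],"yaw":0},{"claw":1,"slide":[0,0,20],"yaw":0}]}}

```text
t: 9.3
tool_pos: [0.4468, 0.2664, 0.1531]
eef_rot: [[-0.001, -0.007, 1.0], [-1.0, -0.013, -0.001], [0.013, -1.0, -0.007]]
ft_force: [-0.4, 0.8, -0.5]
width: 0.0854
```

Run:
```python
from h import *
exec(open('st.py').read())
t=vision.camera('top');s=vision.camera('scene')
cv2.imwrite('pics/t6.png',t);cv2.imwrite('pics/s6.png',s)
def c(im,u,v,h=40): return cv2.resize(im[v-h:v+h,u-h:u+h],(400,400),interpolation=cv2.INTER_CUBIC)
cv2.imwrite('pics/c6.png',np.hstack([cv2.convertScaleAbs(c(t,232,250),alpha=1.8),c(s,318,285,50)]))
```

```text
9.3 [0.4468 0.2664 0.1531] jaw -0.04 y [-0.0074 -0.0133 -0.9999] q [ 0.4186  0.1566 -0.3489  1.0775 -0.0092  1.99  ] f [-0.3624  0.8155 -0.4682] 0.08537333416183916
```

View pics/c6.png

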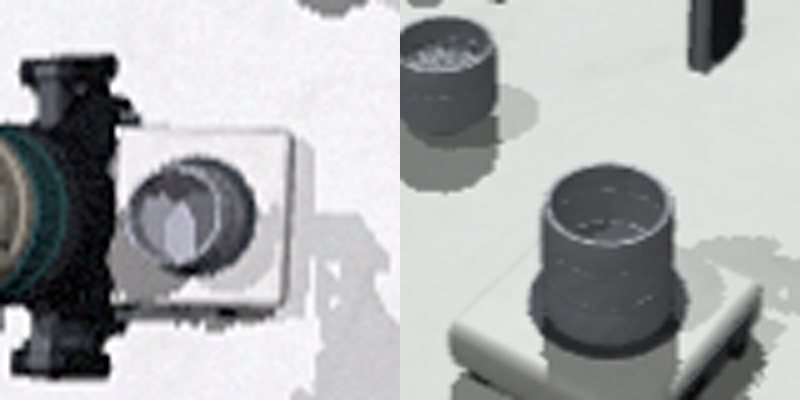

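Request:
{"name": "play_rows", "arguments": {"moves": [{"claw":1,"slide":[20,-13,0],"yaw":0},{"claw":1,"slide":[35,-22,0],"yaw":0},{"claw":1,"slide":[35,-22,0],"yaw":0},{"claw":1,"slide":[30,-19,0],"yaw":0},{"claw":1,"slide":[15,-10,-10],"yaw":0},{"claw":1,"slide":[0,0,-20],"yaw":0},{"claw":1,"slide":[0,0,-10],"yaw":0},{"claw":1,"slide":[0,0,0],"yaw":0}]}}

```text
t: 10.4
tool_pos: [0.5807, 0.1778, 0.1053]
eef_rot: [[0.002, -0.015, 1.0], [-1.0, -0.013, 0.002], [0.013, -1.0, -0.015]]
ft_force: [-1.3, 0.5, -0.0]
width: 0.0853
```

```bash
python3 st.py
python3 - <<'E'
from h import *
print(proj('scene',[.447,.2665,.082]),proj('top',[.447,.2665,.082]))
for n,u,v,z in (('bottle',317,150,.1),('beaker',440,172,.06),('timer',228,181,.022)): print(n,ray('top',u,v,z))
E
```

```text
10.4 [0.5807 0.1778 0.1053] jaw 0.11 y [-0.0152 -0.0132 -0.9998] q [ 0.1956  0.3484 -0.2074  1.0324 -0.01    1.7645] f [-1.2764  0.4642 -0.023 ] 0.08529080252000021
[[318.701  285.3867]] [[225.2251 253.3197]]
bottle [0.7186 0.0137 0.1   ]
beaker [ 0.6553 -0.3261  0.06  ]
timer [0.6562 0.2788 0.022 ]
```

Request:
{"name": "play_rows", "arguments": {"moves": [{"claw":1,"slide":[15,-7,0],"yaw":0},{"claw":1,"slide":[9,-4,0],"yaw":0},{"claw":1,"slide":[0,0,-15],"yaw":0},{"claw":1,"slide":[0,0,-15],"yaw":0},{"claw":1,"slide":[0,0,-10],"yaw":0},{"claw":1,"slide":[0,0,0],"yaw":0}]}}

```text
t: 11.15
tool_pos: [0.6062, 0.1668, 0.0633]
eef_rot: [[0.003, -0.014, 1.0], [-1.0, -0.013, 0.003], [0.013, -1.0, -0.014]]
ft_force: [0.3, -0.4, -0.4]
width: 0.0856
```

Run:
```python
from h import *
exec(open('st.py').read())
t=vision.camera('top');s=vision.camera('scene')
def c(im,u,v,h=40): return cv2.resize(im[v-h:v+h,u-h:u+h],(400,400),interpolation=cv2.INTER_CUBIC)
cv2.imwrite('pics/c7.png',np.hstack([cv2.convertScaleAbs(c(t,265,197),alpha=1.8),c(s,279,245,40)]))
```

```text
11.15 [0.6062 0.1668 0.0633] jaw 0.18 y [-0.0141 -0.0129 -0.9998] q [ 0.1705  0.4226 -0.1975  0.9669 -0.0103  1.7382] f [ 0.2936 -0.3725 -0.4448] 0.08557809800014902
```

View pics/c7.png

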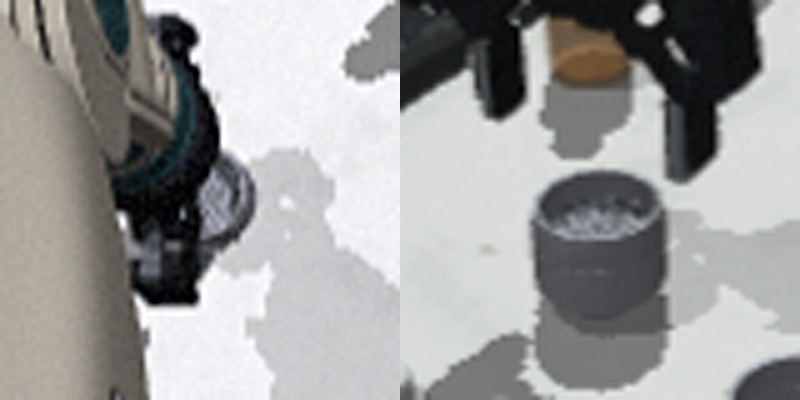

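Request:
{"name": "play_rows", "arguments": {"moves": [{"claw":1,"slide":[0,0,-13],"yaw":0},{"claw":1,"slide":[0,0,-13],"yaw":0},{"claw":1,"slide":[0,0,-12],"yaw":0},{"claw":1,"slide":[0,0,-7],"yaw":0},{"claw":1,"slide":[0,0,0],"yaw":0}]}}

```text
t: 11.88
tool_pos: [0.6072, 0.1671, 0.0166]
eef_rot: [[0.003, -0.011, 1.0], [-1.0, -0.012, 0.003], [0.012, -1.0, -0.012]]
ft_force: [-0.3, 0.7, 0.7]
width: 0.0853
```

Request:
{"name": "play_rows", "arguments": {"moves": [{"claw":1,"slide":[0,0,-2],"yaw":0},{"claw":-1,"slide":[0,0,0],"yaw":0},{"claw":-1,"slide":[0,0,0],"yaw":0},{"claw":-1,"slide":[0,0,0],"yaw":0},{"claw":-1,"slide":[0,0,0],"yaw":0},{"claw":-1,"slide":[0,0,0],"yaw":0}]}}

```text
t: 12.62
tool_pos: [0.6082, 0.1674, 0.0161]
eef_rot: [[0.004, -0.009, 1.0], [-1.0, -0.012, 0.003], [0.012, -1.0, -0.009]]
ft_force: [0.6, -0.1, -2.0]
width: 0.0536
```

```bash
python3 st.py
```

```text
12.62 [0.6082 0.1674 0.0161] jaw 0.2 y [-0.0094 -0.012  -0.9999] q [ 0.1708  0.4747 -0.2335  0.874  -0.0102  1.7382] f [ 0.5891 -0.1185 -2.0454] 0.053638302527146534
```

Request:
{"name": "play_rows", "arguments": {"moves": [{"claw":-1,"slide":[0,0,12],"yaw":0},{"claw":-1,"slide":[0,0,25],"yaw":0},{"claw":-1,"slide":[0,0,30],"yaw":0},{"claw":-1,"slide":[0,0,35],"yaw":0},{"claw":-1,"slide":[-15,8,25],"yaw":0},{"claw":-1,"slide":[-30,18,10],"yaw":0},{"claw":-1,"slide":[-35,22,0],"yaw":0},{"claw":-1,"slide":[-30,20,0],"yaw":0},{"claw":-1,"slide":[-15,10,0],"yaw":0},{"claw":-1,"slide":[0,0,0],"yaw":0}]}}

```text
t: 13.88
tool_pos: [0.4812, 0.2469, 0.1644]
eef_rot: [[0.002, -0.002, 1.0], [-1.0, -0.01, 0.002], [0.01, -1.0, -0.002]]
ft_force: [-0.2, -1.0, -1.4]
width: 0.0539
```

```bash
python3 st.py
```

```text
13.88 [0.4812 0.2469 0.1644] jaw 0.1 y [-0.0019 -0.0099 -0.9999] q [ 0.3591  0.1779 -0.2974  1.1008 -0.0086  1.9282] f [-0.1553 -0.9727 -1.3509] 0.053860998836754215
```

Request:
{"name": "play_rows", "arguments": {"moves": [{"claw":-1,"slide":[-18,10,0],"yaw":0},{"claw":-1,"slide":[-13,7,0],"yaw":0},{"claw":-1,"slide":[0,0,-10],"yaw":0},{"claw":-1,"slide":[0,0,-15],"yaw":0},{"claw":-1,"slide":[0,0,-10],"yaw":0},{"claw":-1,"slide":[0,0,0],"yaw":0}]}}

```text
t: 14.62
tool_pos: [0.4507, 0.2633, 0.126]
eef_rot: [[-0.001, -0.002, 1.0], [-1.0, -0.011, -0.001], [0.011, -1.0, -0.002]]
ft_force: [0.3, -0.2, -2.0]
width: 0.0539
```

Run:
```python
from h import *
exec(open('st.py').read())
t=vision.camera('top');s=vision.camera('scene')
def c(im,u,v,h=40): return cv2.resize(im[v-h:v+h,u-h:u+h],(400,400),interpolation=cv2.INTER_CUBIC)
cv2.imwrite('pics/c8.png',np.hstack([cv2.convertScaleAbs(c(t,232,250),alpha=1.8),c(s,318,275,50)]))
```

```text
14.62 [0.4507 0.2633 0.126 ] jaw -0.06 y [-0.0018 -0.0114 -0.9999] q [ 0.4102  0.181  -0.3825  1.0134 -0.0098  1.9821] f [ 0.2528 -0.2067 -1.9528] 0.053929461576591224
```

View pics/c8.png

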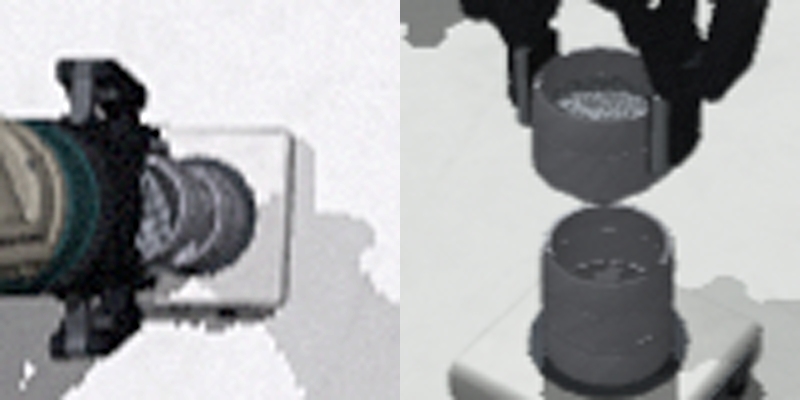

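Request:
{"name": "play_rows", "arguments": {"moves": [{"claw":-1,"slide":[-4,2,0],"yaw":0},{"claw":-1,"slide":[0,0,-10],"yaw":0},{"claw":-1,"slide":[0,0,-8],"yaw":0},{"claw":-1,"slide":[0,0,0],"yaw":0}]}}

```text
t: 15.22
tool_pos: [0.4481, 0.2661, 0.1088]
eef_rot: [[-0.001, 0.002, 1.0], [-1.0, -0.01, -0.001], [0.01, -1.0, 0.002]]
ft_force: [0.0, 0.2, -2.1]
width: 0.0541
```

Run:
```python
from h import *
exec(open('st.py').read())
t=vision.camera('top');s=vision.camera('scene')
def c(im,u,v,h=40): return cv2.resize(im[v-h:v+h,u-h:u+h],(400,400),interpolation=cv2.INTER_CUBIC)
cv2.imwrite('pics/c9.png',np.hstack([cv2.convertScaleAbs(c(t,222,252,25),alpha=1.8),c(s,318,270,40)]))
g=cv2.cvtColor(s,cv2.COLOR_BGR2GRAY)
for r in (260,266,270,290,296,300): print(r,296,g[r,296:350])
```

```text
15.22 [0.4481 0.2661 0.1088] jaw -0.07 y [ 0.002  -0.0097 -1.    ] q [ 0.4172  0.1946 -0.4067  0.9716 -0.0096  1.9892] f [ 0.049   0.1577 -2.1035] 0.05411638798042244
260 296 [119  44  72  76  56  56  82  88  91  74  63  67  75 116 152 146 115 153
 132 122 131 104 103  99  98 107 122 130 138 118 122 132 110 107  50  65
  95  84  27  18  19  16  19  17  16  20  18  34  46  28  18  25  73 165]
266 296 [223 224 216 174 111  68  82  81  82  83  83  86  89  90  91  91  90  92
  91  94  97  99  99  97  95  92  87  85  82  77  77  75  76  67  51  56
  81  78  67  45  19  17  19  17  14  17  16 145 224 224 225 223 224 224]
270 296 [223 224 224 224 215 159  75  77  81  86  82  84  85  84  85  84  83  83
  83  82  81  82  80  78  79  79  78  77  75  74  72  73  73  67  54  63
  82  78  67  44  18  19  25  18  18  22  33 145 222 222 224 224 224 223]
290 296 [224 223 222 222 222 223 203 132  81  86  87  67  69  69  71  72  76  80
  77  80  91 100  99  69  88 106  93  85  72  78  83  74  72  70  70  67
  67  65  66  63 123 201 223 223 223 223 223 223 224 224 225 224 224 224]
296 296 [224 224 223 222 220 215 198 130  81  79  82  86  87  86  87  86  86  86
  86  88  91  92  91  92  94  96  92  82  73  75  76  73  72  71  70  69
  68  66  63  63 129 200 216 221 223 224 223 221 211 189 191 191 202 222]
300 296 [220 216 220 224 223 224 207 134  79  81  80  82  82  81  81  81  81  82
  83  82  81  80  81  79  81  79  78  76  74  73  72  73  71  71  68  70
  70  69  69  78 139 192 193 193 192 192 191 190 188 185 185 188 189 189]
```

View pics/c9.png

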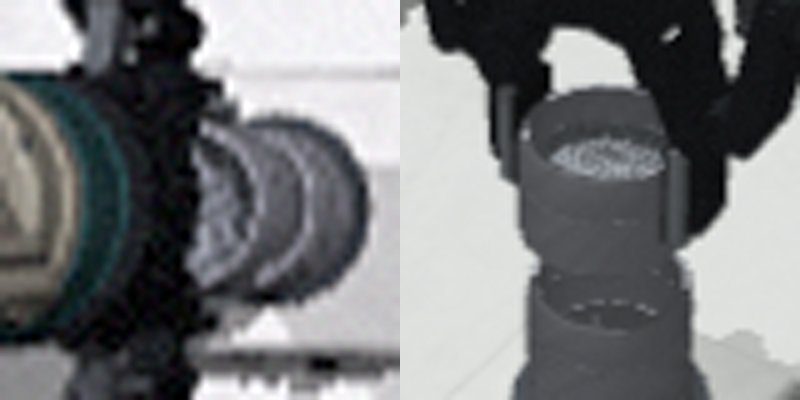

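Request:
{"name": "play_rows", "arguments": {"moves": [{"claw":-1,"slide":[-2,-1,0],"yaw":0},{"claw":-1,"slide":[0,0,-8],"yaw":0},{"claw":-1,"slide":[0,0,-6],"yaw":0}]}}

```text
t: 15.7
tool_pos: [0.4474, 0.2656, 0.0957]
eef_rot: [[-0.001, 0.005, 1.0], [-1.0, -0.008, -0.001], [0.008, -1.0, 0.005]]
ft_force: [-0.3, -0.1, -1.9]
width: 0.0539
```

```bash
python3 st.py
```

```text
15.7 [0.4474 0.2656 0.0957] jaw -0.07 y [ 0.0052 -0.0082 -1.    ] q [ 0.4169  0.2052 -0.4253  0.9389 -0.0096  1.989 ] f [-0.2509 -0.0946 -1.8513] 0.053889962388547354
```

Request:
{"name": "play_rows", "arguments": {"moves": [{"claw":-1,"slide":[-0.5,0,-4],"yaw":0},{"claw":-1,"slide":[0,0,-3],"yaw":0}]}}

```text
t: 15.95
tool_pos: [0.4464, 0.2654, 0.0876]
eef_rot: [[-0.001, 0.004, 1.0], [-1.0, -0.009, -0.001], [0.009, -1.0, 0.004]]
ft_force: [0.1, -0.0, -0.6]
width: 0.0539
```

```bash
python3 st.py
```

```text
15.95 [0.4464 0.2654 0.0876] jaw -0.07 y [ 0.0041 -0.0087 -1.    ] q [ 0.4173  0.2136 -0.4347  0.9222 -0.0097  1.9894] f [ 0.1285 -0.0335 -0.5665] 0.05390246515668975
```

Request:
{"name": "play_rows", "arguments": {"moves": [{"claw":-1,"slide":[0,0,-3],"yaw":0}]}}

```text
t: 16.08
tool_pos: [0.4465, 0.2656, 0.0855]
eef_rot: [[-0.001, 0.004, 1.0], [-1.0, -0.009, -0.001], [0.009, -1.0, 0.004]]
ft_force: [-5.1, -3.0, 21.1]
width: 0.0539
```

Run:
```python
from h import *
exec(open('st.py').read())
s=vision.camera('scene')
def c(im,u,v,h=40): return cv2.resize(im[v-h:v+h,u-h:u+h],(400,400),interpolation=cv2.INTER_CUBIC)
cv2.imwrite('pics/c10.png',c(s,318,275,40))
```

```text
16.07 [0.4465 0.2656 0.0855] jaw -0.07 y [ 0.0039 -0.0085 -1.    ] q [ 0.4174  0.2163 -0.4364  0.918  -0.0093  1.9893] f [-5.1135 -2.9663 21.1175] 0.053884671901357324
```

View pics/c10.png

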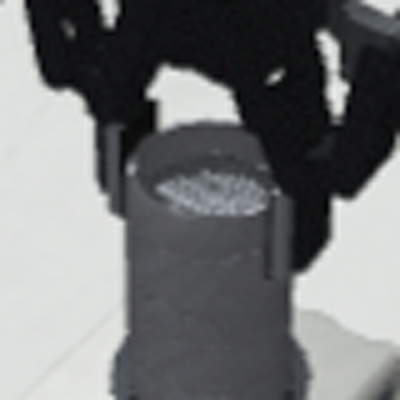

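Request:
{"name": "play_rows", "arguments": {"moves": [{"claw":0.6,"slide":[0,0,0],"yaw":0},{"claw":0.8,"slide":[0,0,0],"yaw":0},{"claw":1,"slide":[0,0,0],"yaw":0},{"claw":1,"slide":[0,0,0],"yaw":0},{"claw":1,"slide":[0,0,10],"yaw":0},{"claw":1,"slide":[0,0,30],"yaw":0},{"claw":1,"slide":[0,0,35],"yaw":0},{"claw":1,"slide":[0,0,15],"yaw":0}]}}

```text
t: 17.12
tool_pos: [0.446, 0.2653, 0.1786]
eef_rot: [[-0.001, 0.003, 1.0], [-1.0, -0.009, -0.001], [0.009, -1.0, 0.003]]
ft_force: [0.1, 0.0, -0.5]
width: 0.0857
```

Run:
```python
from h import *
exec(open('st.py').read())
t=vision.camera('top');s=vision.camera('scene')
def c(im,u,v,h=40): return cv2.resize(im[v-h:v+h,u-h:u+h],(400,400),interpolation=cv2.INTER_CUBIC)
cv2.imwrite('pics/c11.png',np.hstack([cv2.convertScaleAbs(c(t,222,252,35),alpha=1.8),c(s,318,270,50)]))
```

```text
17.12 [0.446  0.2653 0.1786] jaw -0.07 y [ 0.0029 -0.0091 -1.    ] q [ 0.4173  0.1257 -0.3274  1.1188 -0.0095  1.9893] f [ 0.0952  0.0114 -0.4583] 0.0856636931690264
```

View pics/c11.png

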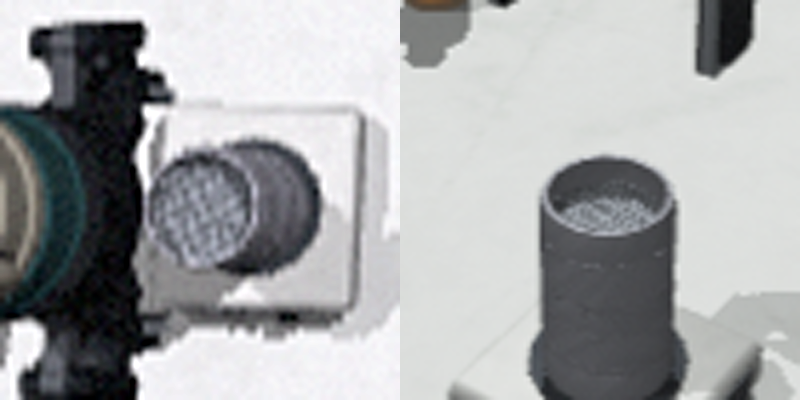

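Request:
{"name": "play_rows", "arguments": {"moves": [{"claw":1,"slide":[0,-20,0],"yaw":0},{"claw":1,"slide":[0,-40,0],"yaw":0},{"claw":1,"slide":[0,-45,0],"yaw":0},{"claw":1,"slide":[0,-45,0],"yaw":0},{"claw":1,"slide":[0,-40,0],"yaw":0},{"claw":1,"slide":[0,-25,0],"yaw":0},{"claw":1,"slide":[0,-10,0],"yaw":0},{"claw":1,"slide":[0,0,0],"yaw":0}]}}

```text
t: 18.23
tool_pos: [0.4356, 0.0277, 0.1672]
eef_rot: [[-0.003, -0.016, 1.0], [-1.0, -0.013, -0.003], [0.013, -1.0, -0.016]]
ft_force: [-0.1, -0.0, 0.2]
width: 0.0858
```

```bash
python3 st.py
```

```text
18.23 [0.4356 0.0277 0.1672] jaw -0.18 y [-0.0158 -0.0131 -0.9998] q [-0.0753 -0.0026 -0.4913  1.0969 -0.0142  1.4986] f [-0.0889 -0.0296  0.2306] 0.08579659131759322
```

Request:
{"name": "play_rows", "arguments": {"moves": [{"claw":1,"slide":[7,-15,0],"yaw":0},{"claw":1,"slide":[6,-12,0],"yaw":0},{"claw":1,"slide":[0,0,-15],"yaw":0},{"claw":1,"slide":[0,0,-25],"yaw":0},{"claw":1,"slide":[0,0,-20],"yaw":0},{"claw":1,"slide":[0,0,-10],"yaw":0},{"claw":1,"slide":[0,0,0],"yaw":0}]}}

```text
t: 19.1
tool_pos: [0.449, 0.0011, 0.092]
eef_rot: [[0.001, -0.018, 1.0], [-1.0, -0.012, 0.001], [0.012, -1.0, -0.018]]
ft_force: [-0.3, 0.3, 0.1]
width: 0.0855
```

```bash
python3 st.py
```

```text
19.1 [0.449  0.0011 0.092 ] jaw 0.06 y [-0.018  -0.0117 -0.9998] q [-0.1325  0.1018 -0.5599  0.9254 -0.0139  1.4373] f [-0.3275  0.3108  0.0666] 0.08549389001018709
```

Request:
{"name": "play_rows", "arguments": {"moves": [{"claw":1,"slide":[0,-2,-10],"yaw":0},{"claw":1,"slide":[0,0,-15],"yaw":0},{"claw":1,"slide":[0,0,-15],"yaw":0},{"claw":1,"slide":[0,0,-12],"yaw":0},{"claw":1,"slide":[0,0,-8],"yaw":0},{"claw":1,"slide":[0,0,0],"yaw":0}]}}

```text
t: 19.85
tool_pos: [0.4504, -0.001, 0.0293]
eef_rot: [[0.001, -0.015, 1.0], [-1.0, -0.012, 0.001], [0.012, -1.0, -0.015]]
ft_force: [0.1, -0.2, 0.2]
width: 0.0851
```

```bash
python3 st.py
```

```text
19.85 [ 0.4504 -0.001   0.0293] jaw 0.07 y [-0.0148 -0.0119 -0.9998] q [-0.137   0.1898 -0.6214  0.7726 -0.0138  1.4326] f [ 0.1284 -0.2421  0.1979] 0.0851410893562312
```

Request:
{"name": "play_rows", "arguments": {"moves": [{"claw":1,"slide":[0,0,-7],"yaw":0},{"claw":1,"slide":[0,0,0],"yaw":0},{"claw":-1,"slide":[0,0,0],"yaw":0},{"claw":-1,"slide":[0,0,0],"yaw":0},{"claw":-1,"slide":[0,0,0],"yaw":0},{"claw":-1,"slide":[0,0,0],"yaw":0},{"claw":-1,"slide":[0,0,0],"yaw":0}]}}

```text
t: 20.72
tool_pos: [0.4509, -0.0012, 0.0232]
eef_rot: [[0.002, -0.014, 1.0], [-1.0, -0.012, 0.001], [0.012, -1.0, -0.014]]
ft_force: [-0.9, -0.1, -0.6]
width: 0.0543
```

```bash
python3 st.py
```

```text
20.73 [ 0.4509 -0.0012  0.0232] jaw 0.08 y [-0.0135 -0.0124 -0.9998] q [-0.1369  0.1993 -0.6265  0.7567 -0.0141  1.4325] f [-0.8514 -0.1087 -0.5618] 0.05431453039217606
```

Request:
{"name": "play_rows", "arguments": {"moves": [{"claw":-1,"slide":[0,0,12],"yaw":0},{"claw":-1,"slide":[0,0,28],"yaw":0},{"claw":-1,"slide":[0,0,35],"yaw":0},{"claw":-1,"slide":[0,0,40],"yaw":0},{"claw":-1,"slide":[0,15,30],"yaw":0},{"claw":-1,"slide":[0,30,15],"yaw":0},{"claw":-1,"slide":[0,35,0],"yaw":0},{"claw":-1,"slide":[0,35,0],"yaw":0},{"claw":-1,"slide":[0,30,0],"yaw":0},{"claw":-1,"slide":[0,15,0],"yaw":0}]}}

```text
t: 21.98
tool_pos: [0.4506, 0.1629, 0.1954]
eef_rot: [[-0.002, -0.006, 1.0], [-1.0, -0.011, -0.002], [0.011, -1.0, -0.006]]
ft_force: [-0.3, -0.4, -1.3]
width: 0.0545
```

```bash
python3 st.py
```

```text
21.98 [0.4506 0.1629 0.1954] jaw -0.14 y [-0.006  -0.0111 -0.9999] q [ 0.2177  0.0471 -0.3769  1.1551 -0.0095  1.791 ] f [-0.2531 -0.4382 -1.2509] 0.05453756752113055
```

Request:
{"name": "play_rows", "arguments": {"moves": [{"claw":-1,"slide":[0,25,0],"yaw":0},{"claw":-1,"slide":[0,30,0],"yaw":0},{"claw":-1,"slide":[0,25,0],"yaw":0},{"claw":-1,"slide":[0,12,0],"yaw":0},{"claw":-1,"slide":[0,0,0],"yaw":0}]}}

```text
t: 22.6
tool_pos: [0.4504, 0.2563, 0.1966]
eef_rot: [[-0.003, -0.005, 1.0], [-1.0, -0.014, -0.003], [0.014, -1.0, -0.005]]
ft_force: [0.6, -0.1, -2.1]
width: 0.0543
```

```bash
python3 st.py
```

```text
22.6 [0.4504 0.2563 0.1966] jaw -0.18 y [-0.0053 -0.0138 -0.9999] q [ 0.3986  0.1175 -0.2971  1.1665 -0.0107  1.9725] f [ 0.5872 -0.1296 -2.117 ] 0.05426187359943768
```

Request:
{"name": "play_rows", "arguments": {"moves": [{"claw":-1,"slide":[-4,9,0],"yaw":0},{"claw":-1,"slide":[0,0,-10],"yaw":0},{"claw":-1,"slide":[0,0,-15],"yaw":0},{"claw":-1,"slide":[0,0,-8],"yaw":0},{"claw":-1,"slide":[0,0,0],"yaw":0}]}}

```text
t: 23.22
tool_pos: [0.4451, 0.2629, 0.1601]
eef_rot: [[-0.006, -0.008, 1.0], [-1.0, -0.016, -0.006], [0.016, -1.0, -0.008]]
ft_force: [-0.0, -0.0, -1.9]
width: 0.0548
```

Run:
```python
from h import *
exec(open('st.py').read())
t=vision.camera('top');s=vision.camera('scene')
def c(im,u,v,h=40): return cv2.resize(im[v-h:v+h,u-h:u+h],(400,400),interpolation=cv2.INTER_CUBIC)
cv2.imwrite('pics/c12.png',np.hstack([cv2.convertScaleAbs(c(t,222,252,25),alpha=1.8),c(s,318,255,50)]))
g=cv2.cvtColor(s,cv2.COLOR_BGR2GRAY)
for r in (244,248,252,256,275,280,286,290): print(r,296,g[r,296:350])
```

```text
23.23 [0.4451 0.2629 0.1601] jaw -0.35 y [-0.0079 -0.0161 -0.9998] q [ 0.415   0.1463 -0.3453  1.093  -0.0116  1.992 ] f [-0.0438 -0.0093 -1.8907] 0.05478080954331204
244 296 [219 220 221 222 222 222 222 194 100  76  78  81  82  82  84  81  81  83
  82  81  81  82  80  80  84  83  81  80  79  79  78  76  75  75  76  74
  74  59  52  80  81  77  57  27  21  20  20  17  16  55 152 217 218 218]
248 296 [221 223 223 222 222 222 222 194 100  78  78  79  80  82  82  84  85  84
  83  84  83  83  83  83  83  80  79  78  76  76  77  76  76  74  74  73
  73  59  52  80  80  71  58  42  42  62 124 197 222 222 222 222 222 222]
252 296 [222 222 222 222 223 222 222 204 137  76  78  80  81  83  81  81  81  80
  80  80  82  81  81  81  81  79  78  78  77  77  75  75  75  75  73  73
  71  72  72  70  69  66  65 153 223 223 223 223 222 223 224 223 223 223]
256 296 [222 221 221 220 222 222 222 222 223 205 140  88  80  80  80  82  81  81
  81  82  82  80  80  80  79  77  79  78  78  76  75  75  74  74  73  72
  72  71  70  77 119 187 222 222 222 222 221 222 222 223 223 223 222 222]
275 296 [223 222 223 
[... 190 characters left out ...]
223 224 224 223]
280 296 [222 223 223 223 224 224 190  73  80  85  82  84  86  86  86  88  89  86
  87  85  87  85  84  85  83  80  80  80  80  77  76  73  74  74  72  69
  68  67  65  67 104 182 223 223 223 223 223 223 223 223 223 223 223 222]
286 296 [223 224 224 223 224 223 197 107  79  81  82  83  83  86  85  87  85  85
  86  83  83  80  80  79  76  75  75  75  78  78  77  73  74  74  73  72
  70  70  68  65 151 224 223 223 224 224 223 223 223 223 223 223 222 222]
290 296 [223 222 222 221 221 221 201 129  79  81  80  81  81  81  80  82  85  83
  84  83  82  79  80  80  80  78  78  76  76  75  76  75  73  72  72  71
  70  69  68  64 124 200 222 222 222 222 222 223 223 223 224 224 224 223]
```

View pics/c12.png

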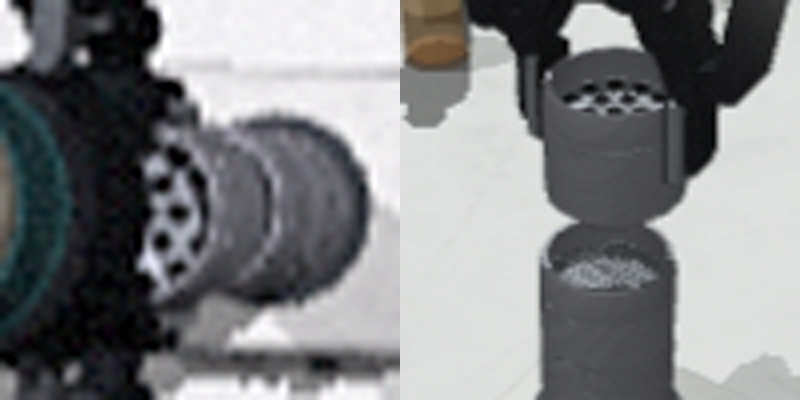

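Request:
{"name": "play_rows", "arguments": {"moves": [{"claw":-1,"slide":[1.5,2.5,0],"yaw":0},{"claw":-1,"slide":[0,0,-8],"yaw":0},{"claw":-1,"slide":[0,0,-5],"yaw":0},{"claw":-1,"slide":[0,0,0],"yaw":0}]}}

```text
t: 23.82
tool_pos: [0.4483, 0.2664, 0.1481]
eef_rot: [[-0.006, -0.004, 1.0], [-1.0, -0.015, -0.006], [0.015, -1.0, -0.004]]
ft_force: [0.5, -1.5, -1.9]
width: 0.0546
```

Run:
```python
from h import *
exec(open('st.py').read())
s=vision.camera('scene')
g=cv2.cvtColor(s,cv2.COLOR_BGR2GRAY)
for r in (252,256,259,286,290): print(r,296,g[r,296:350])
```

```text
23.82 [0.4483 0.2664 0.1481] jaw -0.34 y [-0.0044 -0.0146 -0.9999] q [ 0.4187  0.1619 -0.3539  1.0648 -0.0116  1.9954] f [ 0.4747 -1.4929 -1.8969] 0.054642579121033596
252 296 [222 222 222 222 202 128  78  79  82  82  83  83  82  82  84  82  83  83
  82  83  84  82  80  81  79  78  79  77  75  76  75  75  74  74  59  52
  82  78  72  56  26  17  17  19  18  33 121 199 223 223 224 223 224 224]
256 296 [221 221 221 221 211 157  77  77  80  79  81  83  82  83  84  85  86  85
  83  83  84  81  79  79  77  77  77  79  77  75  74  75  72  73  60  51
  81  79  74  66  65  78 113 178 221 222 222 222 223 223 223 223 221 222]
259 296 [224 224 224 223 223 190  79  77  80  81  82  83  81  80  82  79  81  81
  81  80  80  81  81  78  78  77  76  75  75  75  75  73  72  72  72  71
  68  68  67  67 151 222 222 222 222 222 222 222 222 223 222 222 222 221]
286 296 [224 224 224 224 224 224 196 106  78  82  82  83  84  85  86  86  84  83
  86  83  81  81  80  79  77  74  73  74  78  78  78  74  74  75  73  70
  70  71  67  65 152 224 223 223 223 223 224 224 223 222 223 223 223 223]
290 296 [223 222 222 221 222 222 202 128  79  80  81  81  81  81  82  82  83  83
  84  84  81  80  81  80  80  79  79  75  76  75  76  75  75  74  73  71
  71  69  66  62 123 200 222 222 222 223 223 223 224 223 224 223 223 223]
```

Request:
{"name": "play_rows", "arguments": {"moves": [{"claw":-1,"slide":[-1.5,0,0],"yaw":0},{"claw":-1,"slide":[0,0,-6],"yaw":0},{"claw":-1,"slide":[0,0,-5],"yaw":0},{"claw":-1,"slide":[0,0,-3],"yaw":0}]}}

```text
t: 24.38
tool_pos: [0.4471, 0.2666, 0.1339]
eef_rot: [[-0.006, -0.003, 1.0], [-1.0, -0.014, -0.006], [0.014, -1.0, -0.003]]
ft_force: [-0.3, 0.3, -1.6]
width: 0.0545
```

```bash
python3 st.py
```

```text
24.38 [0.4471 0.2666 0.1339] jaw -0.34 y [-0.0032 -0.0141 -0.9999] q [ 0.4199  0.1727 -0.3741  1.0327 -0.0115  1.9967] f [-0.293   0.3415 -1.5552] 0.05453413160959744
```

Request:
{"name": "play_rows", "arguments": {"moves": [{"claw":-1,"slide":[0,0,-3],"yaw":0},{"claw":-1,"slide":[0,0,-2],"yaw":0}]}}

```text
t: 24.62
tool_pos: [0.4475, 0.2666, 0.1288]
eef_rot: [[-0.006, -0.002, 1.0], [-1.0, -0.014, -0.006], [0.014, -1.0, -0.002]]
ft_force: [-1.1, -0.7, 7.0]
width: 0.0545
```

```bash
python3 st.py
```

```text
24.62 [0.4475 0.2666 0.1288] jaw -0.34 y [-0.0025 -0.0141 -0.9999] q [ 0.4199  0.1778 -0.3798  1.0212 -0.0119  1.9967] f [-1.1014 -0.7095  6.9722] 0.05450622836797994
```

Contact at the predicted seated height. Release.

Request:
{"name": "play_rows", "arguments": {"moves": [{"claw":0.6,"slide":[0,0,0],"yaw":0},{"claw":0.8,"slide":[0,0,0],"yaw":0},{"claw":1,"slide":[0,0,0],"yaw":0},{"claw":1,"slide":[0,0,0],"yaw":0},{"claw":1,"slide":[0,0,10],"yaw":0},{"claw":1,"slide":[0,0,30],"yaw":0},{"claw":1,"slide":[0,0,35],"yaw":0},{"claw":1,"slide":[0,0,15],"yaw":0}]}}

```text
t: 25.62
tool_pos: [0.447, 0.2665, 0.2224]
eef_rot: [[-0.006, -0.003, 1.0], [-1.0, -0.014, -0.006], [0.014, -1.0, -0.003]]
ft_force: [0.2, -0.2, -0.1]
width: 0.0854
```

Run:
```python
from h import *
exec(open('st.py').read())
t=vision.camera('top');s=vision.camera('scene')
def c(im,u,v,h=40): return cv2.resize(im[v-h:v+h,u-h:u+h],(400,400),interpolation=cv2.INTER_CUBIC)
cv2.imwrite('pics/c13.png',np.hstack([cv2.convertScaleAbs(c(t,222,252,35),alpha=1.8),c(s,318,265,60)]))
g=cv2.cvtColor(s,cv2.COLOR_BGR2GRAY)
for r in (250,256,262,280,290,300): print(r,296,g[r,296:344])
```

```text
25.62 [0.447  0.2665 0.2224] jaw -0.35 y [-0.0032 -0.0142 -0.9999] q [ 0.4199  0.1033 -0.2569  1.2193 -0.0117  1.9967] f [ 0.155  -0.1947 -0.0881] 0.08536469555299785
250 296 [220 220 221 220 212 160  78  80  84  86  94 130 166 181 160  81  49  43
  78 153 184 128  41  39  55 137 199 166  64  40  48  91 149 179 172 132
  93  67  66  64  78 159 221 222 221 221 221 220]
256 296 [219 219 218 219 220 186  73  80  83  80  79  82  84  84  85  84  86  85
  86  85  85  86  84  81  79  79  79  80  78  76  75  74  71  71  70  69
  66  65  65  64 101 176 221 220 220 220 220 220]
262 296 [222 221 221 221 221 187  73  76  79  81  81  83  81  81  80  80  80  79
  78  78  79  81  85  86  87  82  79  76  76  73  73  73  73  72  71  70
  70  68  66  65 123 198 220 221 220 220 221 222]
280 296 [220 221 221 221 222 222 188  75  79  78  81  82  85  85  86  87  87  83
  75  77  81  76  79  81  74  73  73  74  76  73  71  71  72  71  71  70
  67  67  65  64 124 198 221 221 221 221 221 221]
290 296 [221 221 219 219 219 220 198 127  78  78  79  80  82  80  79  82  83  82
  83  82  80  78  79  80  80  77  77  73  74  74  74  73  72  72  72  70
  70  69  65  63 123 197 220 220 220 220 221 221]
300 296 [217 213 217 222 222 222 204 133  77  79  80  80  80  79  81  79  82  80
  81  80  78  77  77  77  78  74  73  74  71  72  72  72  70  69  69  69
  68  69  66  75 136 189 190 189 189 189 188 186]
```

View pics/c13.png

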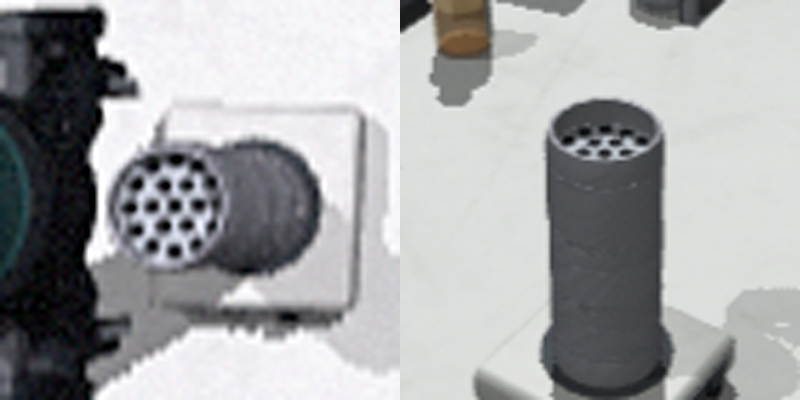

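Request:
{"name": "play_rows", "arguments": {"moves": [{"claw":1,"slide":[10,-20,0],"yaw":0},{"claw":0.1,"slide":[20,-42,0],"yaw":0},{"claw":0.1,"slide":[22,-46,0],"yaw":0},{"claw":0.1,"slide":[22,-46,0],"yaw":0},{"claw":0.1,"slide":[22,-46,0],"yaw":0},{"claw":0.1,"slide":[22,-46,0],"yaw":0},{"claw":0.1,"slide":[20,-42,0],"yaw":0},{"claw":0.1,"slide":[15,-30,0],"yaw":0},{"claw":0.1,"slide":[6,-12,0],"yaw":0},{"claw":0.1,"slide":[0,0,0],"yaw":0}]}}

```text
t: 26.98
tool_pos: [0.6013, -0.0733, 0.2061]
eef_rot: [[-0.003, -0.025, 1.0], [-1.0, -0.012, -0.003], [0.012, -1.0, -0.025]]
ft_force: [-0.0, 0.2, -0.3]
width: 0.0471
```

```bash
python3 st.py
python3 - <<'E'
from h import *
for u,v,z in ((358,160,.0),(395,156,0),(395,150,.05),(358,160,.05)): print(ray('top',u,v,z))
s=cv2.imread('pics/scene0.png'); print(proj('scene',[.6334,-.1235,.04]),proj('scene',[.6334,-.1235,.04])+[.9,0])
g=cv2.cvtColor(s,cv2.COLOR_BGR2GRAY)
for r in (189,191,193): print(r,326,g[r,326:348])
for r in (198,200,202): print(r,322,g[r,322:352])
t=cv2.cvtColor(cv2.imread('pics/top0.png'),cv2.COLOR_BGR2GRAY)
print(t[177:190,360:374])
E
```

```text
26.98 [ 0.6013 -0.0733  0.2061] jaw -0.17 y [-0.0246 -0.0115 -0.9996] q [-0.22    0.272  -0.0863  1.234  -0.0166  1.3539] f [-0.0261  0.1709 -0.2876] 0.04711886430193746
[ 0.7124 -0.105   0.    ]
[ 0.721  -0.2155  0.    ]
[ 0.7255 -0.207   0.05  ]
[ 0.6997 -0.1007  0.05  ]
[[335.8518 192.3427]] [[336.7518 192.3427]]
189 326 [172 170 171 174 187 204 188 126  43  43  44  45  46  79 152 200 204 203
 204 203 203 203]
191 326 [169 170 184 201 201 202 166  33  37  44  45  47  47  41 103 176 205 204
 204 204 204 203]
193 326 [187 204 203 202 202 200 165  28  30  31  31  33  34  36 102 177 204 204
 203 204 205 204]
198 322 [203 204 206 204 195 172 158 157 156 156 156 155 133  76  74  78 105 132
 131 132 132 140 156 172 192 205 206 205 204 204]
200 322 [205 205 206 189 154 158 159 158 159 161 161 159 134  80  74  74  94 127
 128 131 133 133 136 145 160 182 205 204 204 203]
202 322 [207 209 208 197 152 108 143 157 160 161 140  87  89  86  87  88  90  88
 122 162 163 161 156 135 123 183 205 204 202 201]
[[116 104  98  98 102 101  99 100  98  98  96 101 119 126]
 [ 96  97  97  99 103 102  80  84  89 101 100  94 102 112]
 [ 98 101  99  99 107  79  37  37  56  78  89  99  97  95]
 [ 99 100  99 105  84  16   7  16  15  27  54 101  99  98]
 [ 98 102 101  94  31  16  14  13  14  16  11  80  98  96]
 [100 102 105  70  17  14  17  17  18  19  14  64  99  99]
 [101  88  87  44  11  19  21  15  22  17  10  78 100  99]
 [ 85  55  57  27   2  19  14   9  12  17  15  78  98  99]
 [ 53  55  56  45  17  10   9  11   5  15  60  82  93  96]
 [ 55  57  58  58  46  23   4  14  21  57  87  84  82  97]
 [ 55  58  57  55  59  36  23  58  66  84  87  84  82  90]
 [ 57  55  58  58  56  48  39  84  84  83  83  83  81  89]
 [ 55  58  57  56  54  54  76  83  84  83  83  84  84  99]]
```

Request:
{"name": "play_rows", "arguments": {"moves": [{"claw":0.1,"slide":[12,-18,0],"yaw":0},{"claw":0.1,"slide":[12,-18,0],"yaw":0},{"claw":0.1,"slide":[6,-9,-15],"yaw":0},{"claw":0.1,"slide":[0,0,-30],"yaw":0},{"claw":0.1,"slide":[0,0,-30],"yaw":0},{"claw":0.1,"slide":[0,0,-15],"yaw":0},{"claw":0.1,"slide":[0,0,0],"yaw":0},{"claw":0.1,"slide":[0,0,0],"yaw":0}]}}

```text
t: 27.98
tool_pos: [0.6336, -0.1195, 0.1114]
eef_rot: [[0.001, -0.025, 1.0], [-1.0, -0.011, 0.0], [0.011, -1.0, -0.025]]
ft_force: [-0.4, 0.7, 1.1]
width: 0.0467
```

Run:
```python
from h import *
exec(open('st.py').read())
t=vision.camera('top');s=vision.camera('scene')
def c(im,u,v,h=40): return cv2.resize(im[v-h:v+h,u-h:u+h],(400,400),interpolation=cv2.INTER_CUBIC)
cv2.imwrite('pics/c14.png',np.hstack([cv2.convertScaleAbs(c(t,366,185,35),alpha=1.8),c(s,337,180,35)]))
```

```text
27.98 [ 0.6336 -0.1195  0.1114] jaw 0.02 y [-0.0247 -0.0108 -0.9996] q [-0.2788  0.4059 -0.1088  1.0768 -0.0171  1.2916] f [-0.3814  0.7449  1.1444] 0.04668336742908597
```

View pics/c14.png

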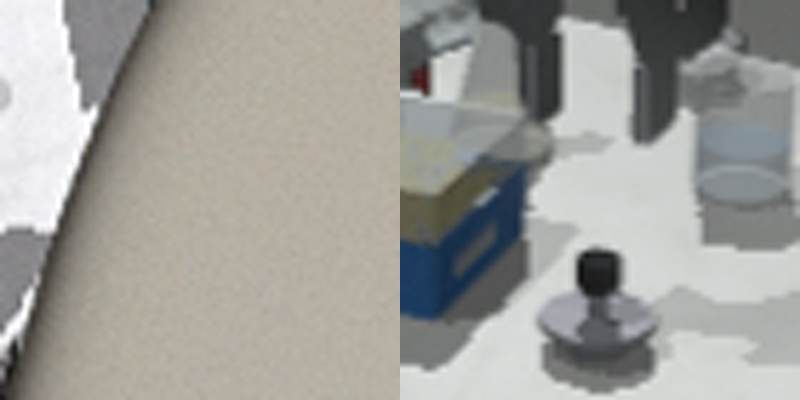

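Request:
{"name": "play_rows", "arguments": {"moves": [{"claw":0.1,"slide":[0,-4,0],"yaw":0},{"claw":0.1,"slide":[0,0,-18],"yaw":0},{"claw":0.1,"slide":[0,0,-20],"yaw":0},{"claw":0.1,"slide":[0,0,-15],"yaw":0},{"claw":0.1,"slide":[0,0,-10],"yaw":0},{"claw":0.1,"slide":[0,0,0],"yaw":0},{"claw":0.1,"slide":[0,0,0],"yaw":0}]}}

```text
t: 28.95
tool_pos: [0.6349, -0.1242, 0.0468]
eef_rot: [[0.001, -0.02, 1.0], [-1.0, -0.012, 0.0], [0.012, -1.0, -0.02]]
ft_force: [-0.6, 0.0, 0.5]
width: 0.0469
```

```bash
python3 st.py
```

```text
28.95 [ 0.6349 -0.1242  0.0468] jaw 0.02 y [-0.0203 -0.012  -0.9997] q [-0.2853  0.4679 -0.1665  0.9525 -0.0173  1.2851] f [-0.6329  0.0301  0.4859] 0.04689798856594823
```

Request:
{"name": "play_rows", "arguments": {"moves": [{"claw":0.1,"slide":[0,0,-10],"yaw":0},{"claw":0.1,"slide":[0,0,-8],"yaw":0},{"claw":0.1,"slide":[0,0,0],"yaw":0}]}}

```text
t: 29.32
tool_pos: [0.6358, -0.1244, 0.0288]
eef_rot: [[0.001, -0.018, 1.0], [-1.0, -0.013, 0.0], [0.013, -1.0, -0.018]]
ft_force: [-0.4, -0.0, 0.2]
width: 0.0469
```

Run:
```python
from h import *
exec(open('st.py').read())
s=vision.camera('scene')
def c(im,u,v,h=40): return cv2.resize(im[v-h:v+h,u-h:u+h],(400,400),interpolation=cv2.INTER_CUBIC)
cv2.imwrite('pics/c15.png',c(s,337,190,25))
```

```text
29.32 [ 0.6358 -0.1244  0.0288] jaw 0.03 y [-0.0181 -0.0127 -0.9998] q [-0.2852  0.4873 -0.18    0.9173 -0.0173  1.2851] f [-0.3794 -0.0093  0.2374] 0.04690683182262147
```

View pics/c15.png

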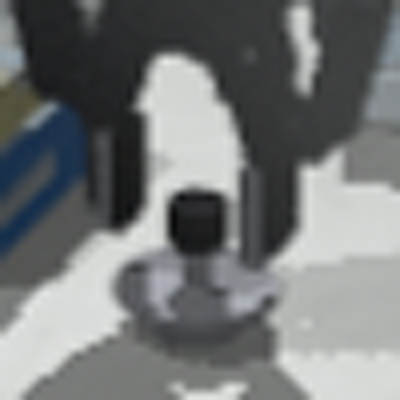

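Request:
{"name": "play_rows", "arguments": {"moves": [{"claw":0.1,"slide":[0,0,-4],"yaw":0},{"claw":0.1,"slide":[0,0,0],"yaw":0},{"claw":-1,"slide":[0,0,0],"yaw":0},{"claw":-1,"slide":[0,0,0],"yaw":0},{"claw":-1,"slide":[0,0,0],"yaw":0},{"claw":-1,"slide":[0,0,0],"yaw":0},{"claw":-1,"slide":[0,0,0],"yaw":0}]}}

```text
t: 30.25
tool_pos: [0.6365, -0.1246, 0.0255]
eef_rot: [[0.001, -0.017, 1.0], [-1.0, -0.013, 0.0], [0.013, -1.0, -0.017]]
ft_force: [-0.7, 0.5, -0.0]
width: 0.0202
```

```bash
python3 st.py
```

```text
30.25 [ 0.6365 -0.1246  0.0255] jaw 0.03 y [-0.0167 -0.0131 -0.9998] q [-0.2852  0.491  -0.1821  0.91   -0.0172  1.2851] f [-0.7112  0.4764 -0.0023] 0.020166902384938026
```

Request:
{"name": "play_rows", "arguments": {"moves": [{"claw":-1,"slide":[0,0,12],"yaw":0},{"claw":-1,"slide":[0,0,25],"yaw":0},{"claw":-1,"slide":[0,0,35],"yaw":0},{"claw":-1,"slide":[0,0,40],"yaw":0},{"claw":-1,"slide":[-5,10,40],"yaw":0},{"claw":-1,"slide":[-13,28,35],"yaw":0},{"claw":-1,"slide":[-17,36,20],"yaw":0},{"claw":-1,"slide":[-17,36,10],"yaw":0},{"claw":-1,"slide":[-13,28,0],"yaw":0},{"claw":-1,"slide":[-5,10,0],"yaw":0}]}}

```text
t: 31.5
tool_pos: [0.5649, 0.0265, 0.2578]
eef_rot: [[-0.002, -0.007, 1.0], [-1.0, -0.013, -0.002], [0.013, -1.0, -0.007]]
ft_force: [0.8, -0.7, -0.5]
width: 0.0196
```

Run:
```python
from h import *
exec(open('st.py').read())
s=vision.camera('scene'); cv2.imwrite('pics/s16.png',s)
```

```text
31.5 [0.5649 0.0265 0.2578] jaw -0.12 y [-0.0068 -0.0132 -0.9999] q [-0.0604  0.1634 -0.1122  1.3013 -0.0136  1.5126] f [ 0.7598 -0.6981 -0.4542] 0.01964865667245331
```

View pics/s16.png

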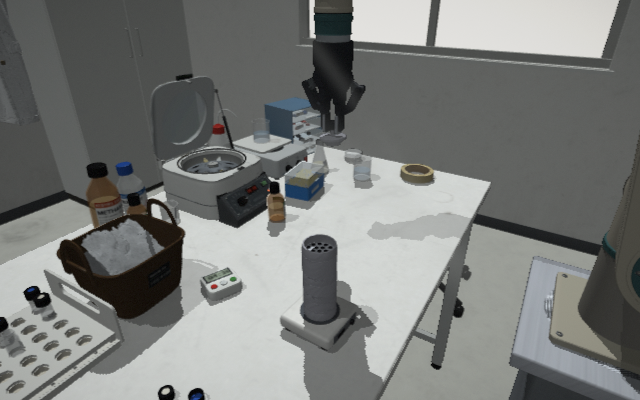

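Request:
{"name": "play_rows", "arguments": {"moves": [{"claw":-1,"slide":[-10,20,0],"yaw":0},{"claw":-1,"slide":[-17,35,0],"yaw":0},{"claw":-1,"slide":[-20,40,0],"yaw":0},{"claw":-1,"slide":[-20,40,0],"yaw":0},{"claw":-1,"slide":[-17,35,0],"yaw":0},{"claw":-1,"slide":[-12,25,0],"yaw":0},{"claw":-1,"slide":[-6,12,0],"yaw":0},{"claw":-1,"slide":[0,0,0],"yaw":0}]}}

```text
t: 32.55
tool_pos: [0.4653, 0.2332, 0.2577]
eef_rot: [[-0.011, -0.003, 1.0], [-1.0, -0.017, -0.011], [0.017, -1.0, -0.003]]
ft_force: [-0.1, -0.4, -1.7]
width: 0.0199
```

```bash
python3 st.py
```

```text
32.55 [0.4653 0.2332 0.2577] jaw -0.61 y [-0.0031 -0.0168 -0.9999] q [ 0.3488  0.0845 -0.2025  1.2924 -0.0148  1.9302] f [-0.1363 -0.4481 -1.6739] 0.019899808725827185
```

Request:
{"name": "play_rows", "arguments": {"moves": [{"claw":-1,"slide":[-9,16,0],"yaw":0},{"claw":-1,"slide":[-8,14,0],"yaw":0},{"claw":-1,"slide":[0,0,-10],"yaw":0},{"claw":-1,"slide":[0,0,-15],"yaw":0},{"claw":-1,"slide":[0,0,-12],"yaw":0},{"claw":-1,"slide":[0,0,0],"yaw":0},{"claw":-1,"slide":[0,0,0],"yaw":0}]}}

```text
t: 33.42
tool_pos: [0.448, 0.2624, 0.2165]
eef_rot: [[-0.014, -0.005, 1.0], [-1.0, -0.019, -0.014], [0.019, -1.0, -0.005]]
ft_force: [0.4, -0.4, -1.0]
width: 0.0198
```

Run:
```python
from h import *
exec(open('st.py').read())
t=vision.camera('top');s=vision.camera('scene')
def c(im,u,v,h=40): return cv2.resize(im[v-h:v+h,u-h:u+h],(400,400),interpolation=cv2.INTER_CUBIC)
cv2.imwrite('pics/c17.png',np.hstack([cv2.convertScaleAbs(c(t,218,252,25),alpha=1.8),c(s,318,235,40)]))
g=cv2.cvtColor(s,cv2.COLOR_BGR2GRAY)
for r in (218,221,224,256,262): print(r,296,g[r,296:344])
```

```text
33.42 [0.448  0.2624 0.2165] jaw -0.83 y [-0.0049 -0.0191 -0.9998] q [ 0.4141  0.1074 -0.265   1.2106 -0.0155  1.9994] f [ 0.3597 -0.3749 -0.9552] 0.019801537004013926
218 296 [188 191 203 222 221 221 205 170 174 170 166 146  93  94  93  94  95  96
  96  95  96  95  85  75  81  79  76  73  67  65  65  80  90  64  65  66
  65  67 102 144 145 145 141 139 175 216 216 215]
221 296 [221 221 221 221 221 220 199 130  90  93  93  93  93  94  94  94  95  94
  95  95  96  95  96  96  96  95  94  94  94  86  71  70  72  72  73  73
  71  83  89  72 100 121  78 125 192 215 216 218]
224 296 [219 219 218 218 217 217 218 200 139  87  85  91  95  96  96  96  96  96
  97  96  96  96  95  96  94  94  93  94  93  95  95  94  95  95  95  93
  91  82  70  70  73 132 199 219 219 218 219 219]
256 296 [220 220 219 219 220 187  74  81  83  79  81  83  84  85  86  85  85  86
  85  86  86  86  83  81  80  80  80  80  77  78  76  73  73  71  69  69
  67  66  65  65 101 177 221 221 220 220 221 221]
262 296 [222 223 221 222 222 187  73  76  79  82  82  81  82  81  79  80  80  80
  79  80  80  81  85  86  87  83  79  77  76  74  73  74  75  70  72  70
  70  69  68  64 123 198 221 222 221 221 221 222]
```

View pics/c17.png

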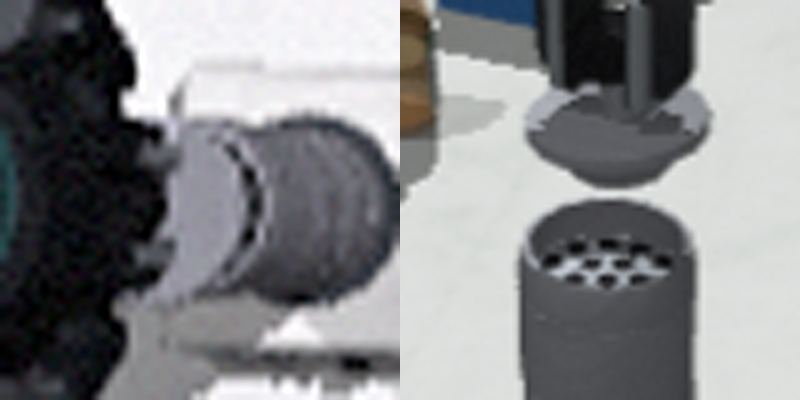

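Request:
{"name": "play_rows", "arguments": {"moves": [{"claw":-1,"slide":[1,4,0],"yaw":0},{"claw":-1,"slide":[0,0,-9],"yaw":0},{"claw":-1,"slide":[0,0,-6],"yaw":0},{"claw":-1,"slide":[0,0,0],"yaw":0}]}}

```text
t: 34.02
tool_pos: [0.4497, 0.2671, 0.2017]
eef_rot: [[-0.014, -0.003, 1.0], [-1.0, -0.018, -0.014], [0.018, -1.0, -0.003]]
ft_force: [-0.4, -0.5, -1.2]
width: 0.0198
```

Run:
```python
from h import *
exec(open('st.py').read())
t=vision.camera('top');s=vision.camera('scene')
def c(im,u,v,h=40): return cv2.resize(im[v-h:v+h,u-h:u+h],(400,400),interpolation=cv2.INTER_CUBIC)
cv2.imwrite('pics/c18.png',np.hstack([cv2.convertScaleAbs(c(t,218,252,25),alpha=1.8),c(s,318,235,40)]))
g=cv2.cvtColor(s,cv2.COLOR_BGR2GRAY)
for r in (224,226,228,230,256,262): print(r,296,g[r,296:344])
```

```text
34.02 [0.4497 0.2671 0.2017] jaw -0.82 y [-0.0029 -0.0181 -0.9998] q [ 0.4209  0.1226 -0.2801  1.1781 -0.0153  2.0061] f [-0.3783 -0.4536 -1.2029] 0.01981862476274941
224 296 [219 219 218 218 217 208 186 175 174 174 173 169 154 136 136 116  64  65
  64  66  72  77  80  66  56  79  79  74  61  50  34  35  66 114 145 145
 145 145 145 157 192 219 219 220 219 219 219 220]
226 296 [216 217 217 217 204 178 174 173 173 165 147  96  87  72  71  71  69  68
  71  71  72  78  79  70  49  54  73  74  64  69  87 115 138 144 143 140
 145 146 146 146 141 173 218 220 220 220 220 218]
228 296 [217 218 217 201 171 174 172 145  94  94  94  94  94  94  94  93  94  94
  96  95  85  77  78  74  71  68  69  66  66  67  67  65  64  66  65  98
 142 147 147 138 147 197 220 220 220 220 220 219]
230 296 [220 220 218 206 156  86  82  93  94  93  93  94  95  95  95  94  95  95
  96  95  94  94  95  95  95  94  87  70  71  73  71  69  71  72  71  71
  68 104 131  88 126 200 221 221 221 219 218 219]
256 296 [220 220 219 220 221 186  74  80  84  80  81  82  84  86  85  84  85  86
  86  86  87  84  85  82  80  79  81  80  79  77  77  74  72  71  70  68
  67  63  66  65 101 177 221 221 221 221 220 221]
262 296 [222 223 222 222 221 187  73  78  79  81  83  82  81  81  81  80  79  78
  79  80  81  81  84  87  86  83  78  77  76  75  73  73  74  72  72  71
  69  68  67  65 125 199 221 221 221 221 222 222]
```

View pics/c18.png

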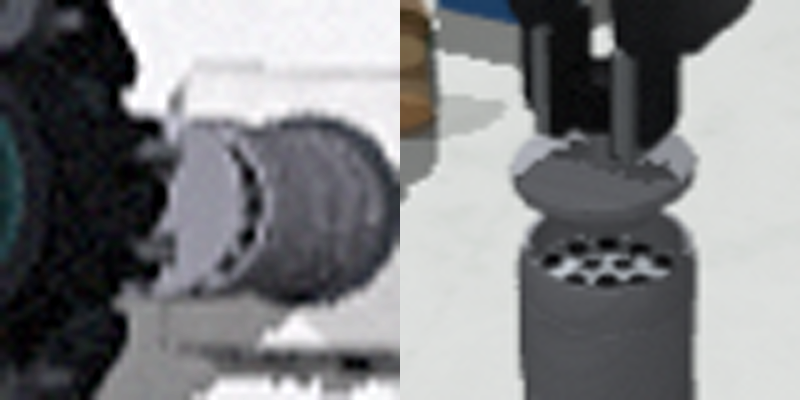

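Request:
{"name": "play_rows", "arguments": {"moves": [{"claw":-1,"slide":[-2,0,0],"yaw":0},{"claw":-1,"slide":[0,0,-7],"yaw":0},{"claw":-1,"slide":[0,0,-5],"yaw":0},{"claw":-1,"slide":[0,0,-4],"yaw":0}]}}

```text
t: 34.62
tool_pos: [0.4483, 0.2674, 0.1858]
eef_rot: [[-0.014, -0.001, 1.0], [-1.0, -0.017, -0.014], [0.017, -1.0, -0.001]]
ft_force: [0.5, -0.1, -0.5]
width: 0.0198
```

```bash
python3 st.py
```

```text
34.62 [0.4483 0.2674 0.1858] jaw -0.83 y [-0.0009 -0.0172 -0.9999] q [ 0.4225  0.1305 -0.3059  1.1423 -0.0153  2.0078] f [ 0.5294 -0.1376 -0.5106] 0.019832114812805838
```

Request:
{"name": "play_rows", "arguments": {"moves": [{"claw":-1,"slide":[-0.5,0,-3],"yaw":0},{"claw":-1,"slide":[0,0,-2],"yaw":0}]}}

```text
t: 34.88
tool_pos: [0.4475, 0.2672, 0.18]
eef_rot: [[-0.014, -0.002, 1.0], [-1.0, -0.018, -0.014], [0.018, -1.0, -0.001]]
ft_force: [-0.5, 0.4, -0.6]
width: 0.0199
```

```bash
python3 st.py
```

```text
34.88 [0.4475 0.2672 0.18  ] jaw -0.83 y [-0.0016 -0.0175 -0.9998] q [ 0.4229  0.1342 -0.3145  1.1307 -0.0153  2.0082] f [-0.5494  0.3599 -0.6464] 0.019916625455585237
```

Request:
{"name": "play_rows", "arguments": {"moves": [{"claw":-1,"slide":[0,0,-2],"yaw":0}]}}

```text
t: 35.0
tool_pos: [0.4487, 0.2676, 0.1791]
eef_rot: [[-0.015, 0.001, 1.0], [-1.0, -0.017, -0.015], [0.017, -1.0, 0.001]]
ft_force: [0.4, -0.9, 7.8]
width: 0.0199
```

```bash
python3 st.py
```

```text
35.0 [0.4487 0.2676 0.1791] jaw -0.83 y [ 0.0012 -0.0168 -0.9999] q [ 0.4228  0.1351 -0.3154  1.1261 -0.0158  2.0082] f [ 0.4257 -0.8532  7.8171] 0.019862980653817773
```

Contact at the predicted height; release gently.

Request:
{"name": "play_rows", "arguments": {"moves": [{"claw":-0.2,"slide":[0,0,0],"yaw":0},{"claw":0.1,"slide":[0,0,0],"yaw":0},{"claw":0.3,"slide":[0,0,0],"yaw":0},{"claw":0.3,"slide":[0,0,0],"yaw":0},{"claw":0.3,"slide":[0,0,10],"yaw":0},{"claw":0.3,"slide":[0,0,30],"yaw":0},{"claw":0.3,"slide":[0,0,35],"yaw":0},{"claw":0.3,"slide":[0,0,20],"yaw":0},{"claw":0.3,"slide":[0,0,0],"yaw":0}]}}

```text
t: 36.12
tool_pos: [0.4483, 0.2675, 0.2791]
eef_rot: [[-0.015, 0.002, 1.0], [-1.0, -0.016, -0.014], [0.016, -1.0, 0.002]]
ft_force: [-0.2, 0.5, 0.2]
width: 0.0559
```

Run:
```python
from h import *
exec(open('st.py').read())
t=vision.camera('top');s=vision.camera('scene')
cv2.imwrite('pics/s19.png',s)
def c(im,u,v,h=40): return cv2.resize(im[v-h:v+h,u-h:u+h],(400,400),interpolation=cv2.INTER_CUBIC)
cv2.imwrite('pics/c19.png',np.hstack([cv2.convertScaleAbs(c(t,218,252,35),alpha=1.8),c(s,318,250,60)]))
g=cv2.cvtColor(s,cv2.COLOR_BGR2GRAY)
for r in (233,235,237,239,241,245,262,290): print(r,296,g[r,296:344])
print(proj('scene',[.447,.2666,.194]),proj('scene',[.447,.2666,.172]))
```

```text
36.12 [0.4483 0.2675 0.2791] jaw -0.83 y [ 0.0018 -0.0162 -0.9999] q [ 0.4229  0.0757 -0.1672  1.3328 -0.0155  2.0082] f [-0.1644  0.4935  0.1543] 0.05587778706142719
233 296 [219 218 218 215 212 214 216 218 218 216 204 187 183 168 167 168 138  28
  12  14  11  15  12   9  12  12   9  10  36 115 169 169 171 181 196 214
 217 219 218 217 216 217 218 218 217 216 216 216]
235 296 [219 217 216 214 215 216 217 206 181 170 168 168 169 170 170 169 168 167
 149  87  37  22  26  27  27  30  66 130 166 164 165 165 164 165 165 168
 173 192 214 214 216 217 218 217 218 217 217 218]
237 296 [217 215 212 212 215 212 193 178 179 179 176 175 173 171 170 170 171 171
 170 148  84  71  75  77  73  77 110 144 145 145 143 144 142 144 144 144
 143 150 165 184 213 216 216 217 216 216 215 215]
239 296 [214 214 217 217 211 191 176 175 175 174 175 177 178 179 181 180 178 176
 175 152  90  78  75  78  74  75 109 145 145 144 143 144 144 144 146 146
 145 145 155 171 185 213 216 216 218 218 218 218]
241 296 [214 215 216 218 203 173 175 175 175 177 177 176 176 175 175 176 175 175
 171 147  85  80  74  74  73  70  65  63  98 142 146 146 147 147 145 147
 157 170 171 170 165 179 215 216 218 218 217 216]
245 296 [217 217 217 218 199 135  96 148 180 181 180 179 178 178 177 174 147  90
  92  92  92  92  92  92  92  91  91  91  92  92 100 140 182 183 182 182
 180 177 150  91  96 172 215 214 212 212 211 214]
262 296 [219 219 219 218 219 183  71  76  78  79  80  81  80  79  79  79  78  77
  76  78  78  78  81  86  84  81  76  74  73  73  72  71  71  70  69  70
  68  66  65  63 120 193 218 218 218 218 218 219]
290 296 [219 218 216 216 216 217 196 124  76  78  77  80  79  78  78  79  81  81
  79  80  78  76  78  78  77  74  76  74  72  73  73  72  72  70  69  69
  69  68  64  63 119 192 217 218 218 217 218 218]
[[319.0688 227.0706]] [[318.9849 239.3185]]
```

View pics/c19.png

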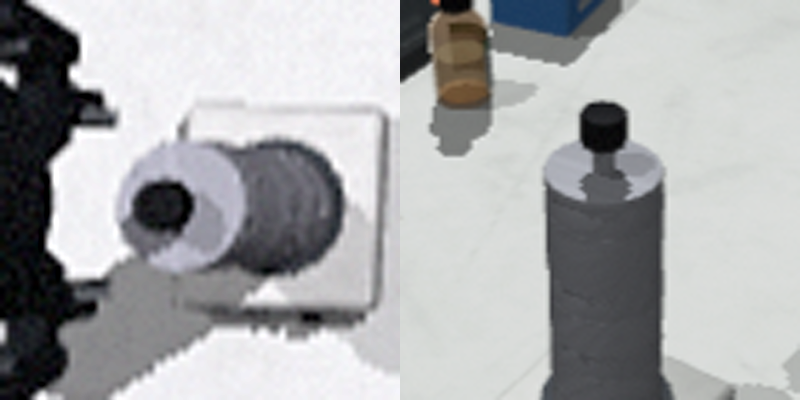

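View pics/s19.png

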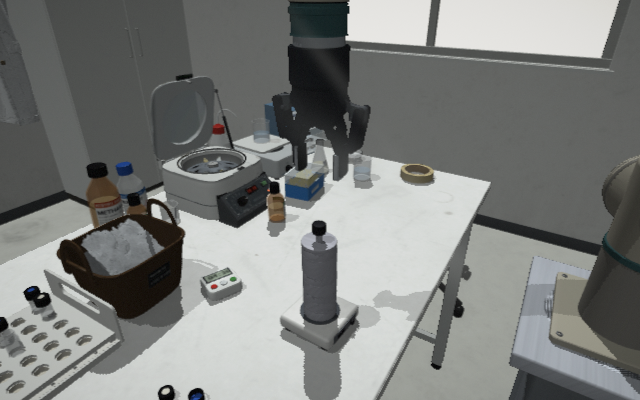

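```bash
python3 -c "
from workcell import ticket
print(ticket.hand_in())"
```

```text
the job is handed in; nothing more can be done
None
```

I built the stack on the shaker in order: pan, fine sieve, coarse sieve, lid. I let go of each piece before fetching the next, then handed the job in at about 36 s of the 96 s allowed. No verdict came back.

- **Seating:** each piece met contact (7 to 21 N) within about 0.5 mm of the height worked out for it fully seated.
- **Last pictures:** the pieces stand upright with no visible gaps. The lid disc, knob and sieve bodies line up within about 0.5 px (about 1 mm) in the scene view.
- **Bystanders:** by eye, the bottle, beaker and timer are still standing where they were. I did not re-measure their positions.
- **Robot:** the open gripper ended about 100 mm above where it released the lid, with no contact force.
- **Disagreements:**
  - The two cameras differed by 2 to 4 mm early on. I corrected for this with offsets seen while holding each piece.
  - The gripped width read about 54 mm on the 56 mm bodies and 20 mm on the 22 mm knob. I found no cause; every piece held and seated as expected.

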